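Square up a hot ruri tile on the warmer and lift it with tongs

ROBOT

A 6-joint arm with a two-finger parallel gripper is mounted at the origin on the work surface. World frame = base frame: x ahead of the robot, y to its left, z up, the work surface at z = 0. Lengths are in m, angles in rad, forces in N, time in s.
With the tool pointing down it reaches from about 0.35 to 0.775 m from the base axis. Payload 5.5 kg.
Tool frame: the origin (TCP) lies at the very end of the fingers, on their centre line; the grasp point (between the pads) lies 19 mm behind it; x points along the fingers, y is the direction in which the jaws open and shut, and the axes are right-handed (so a half turn about x gives the same grasp; the last joint's range is limited). The gripper opens to 85 mm and grips with 20 to 120 N. Pads are 22 mm wide; open, the fingers measure 114 mm over their backs; the gripper's body (76 mm by 85 mm) begins 54 mm behind the grasp point. The pads swing forward as they close: fully open they stand 13 mm farther back than shut.
Start: joints at [-1.33, 0.313, 0.046, 1.304, 0, 1.431], TCP at [0.214, -0.534, 0.231] pointing down, gripper open.
Joint ranges: [-2.76, 2.76], [-0.86, 1.69], [-1.03, 1.26], [-2.2, 2.34], [-1.47, 1.5], [-3.14, 3.14]. Speed limits (rad/s): [2.57, 2.57, 3.14, 3.14, 3.14, 3.14].

INTERFACE

Orientations are given as a unit quaternion [w, x, y, z].
In Python, from workcell import readout, cams, env, finder gives the robot as it stands.
- The arm moves only by the tool drive_tool, never from a script. Its argument "moves" is a list that holds one entry, the list of rows, each a list of 7 numbers: the shift along the tool's x, y, z in m, then the turn, a rotation vector about the tool's x, y, z in rad, then the closure in counts, from 0 (fully open) to 255 (shut). A call has exactly 5 rows; each row is the pose to reach, as a shift and turn from the pose measured when the call began, along the tool's axes at that moment; what a row does not reach only later rows make up. A row lasts 1/8 s, in which the tool goes at most 62.5 mm and 10.7 degrees, less where a joint would pass 70% of its speed; a pose out of reach is approached as far as the arm can. A call with a gripper value outside its range is refused whole. The fingers move at their own pace and stop on an object; "squeeze" is the grip in N (left out, the last holds). Time passes only in rows, so rows that repeat a pose let the fingers close, or fill a call up. It gives the time, the measured TCP pose, the force and the opening at its end, in the units of the state.
- readout.get_state(): the state, without advancing time (a new reading comes with each control period).
- cams.read_camera(name): name is "side" or "top" or "wrist"; returns the picture (480x640x3 uint8, blue, green, red); there is no depth.
- cams.camera_params(name): a dict with "mtx" (3x3 intrinsics, pixels), "R" (3x3) and "t" (3): a world point X has camera coordinates R X + t; the wrist camera has in their place "mount" (4x4, takes a point from camera to tool coordinates, whose origin is the TCP and whose axes are the tool frame's). Camera axes: x right, y down, z forward; pixel columns grow to the right and rows downward; lengths in m; the calibration is good to about 2 mm. A picture is of the moment at which its call begins: read the wrist's pose just before it. camera_params takes no time and is no camera call.
- env.hand_in(): hands the job in, once; it reports no verdict.
Trained networks look in the newest picture that a camera, given by its name, has taken for a name from the list of things; names that differ only in an ending like _2 or _b are one class to them, and where a whole thing is asked for, a point or a joint stands for the part that bears it (a point fixed in the world has none). Each returns a list of dicts, best first, with "conf" (0 to 1); they miss things now and then, are a little off and sometimes report something else, mostly with a low value. They report only what shows in the picture. A call takes as long as a camera call. They do not tell look-alikes from the thing itself.
- finder.regions_of(camera, name): "pixels" (480x640 bool, what is visible of it) and "point" ([column, row] in pixels, amid what is visible of it).
The state is a dict: "clock": time; "joint_pos": joint angles; "qvel": joint speeds; "tau": joint torques, N m; "tcp_pos": TCP position; "orientation": TCP orientation; "wrist_force": force on the tool from outside, world axes, zero at the start; "ft_torque": the same for the moment, N m; "finger_gap": finger opening in m.
Only numpy, scipy, OpenCV 4.12 (cv2) and the standard library are available. Lean on these libraries where they do the work, as an engineer would, in place of code of your own. Each camera call takes 0.05 s, during which the arm holds its last target.

TASK

The ruri blue tile on the warmer plate is hot, so touch it only with the kitchen tongs. Take up the tongs, push the tile fully home against both brass stops so that it sits square in their corner, then close the tongs on it and lift it level and square in the jaws to at least 8 cm above the plate. Finish while still holding it up there in the tongs; leave the switch on and everything else on the shelf where it is.

Things in the scene. Friction and masses are not known exactly. Their poses are not given: they have to be found in the camera images.
- tile: the tile to lift: ruri (dark lapis) blue glaze on a pale body, 48 x 48 mm square, 12 mm thick, 64 g, the only tile on the warmer plate. Origin at the centre of its underside, x and y along its edges, z up through the glazed face
- tile_center (a point): centre of that tile, 6 mm above its underside
- warmer: tile warmer fixed to the shelf: light grey housing 134 mm (x) by 214 mm (y, from -82 to 132), 26 mm high, carrying an aluminium plate 120 mm (x) by 150 mm (y), top 34 mm above the shelf. Origin under the plate's centre at shelf level; x points to the back, y to the control end, z up. Two low brass stop bars stand 8 mm above the plate and make an inside corner
- stop_corner (a point): inside corner of the stops on the plate's top (warmer x 48, y 30, z 34 mm), axes as the warmer's. Back stop: face at x = 0 here, from y -56 to 6 mm. Side stop: face at y = 0, only from x -22 to 0, so the front of the tile's side stays free for a jaw. Fully home the tile's centre is at x -24, y -24 mm; it starts 13 to 26 mm short of that in x, 8 to 24 mm in y, askew up to 0.35 rad
- toggle (a joint): red bat toggle switch, 24 mm tall, on the control end of the warmer (warmer x = 0, y = 108 mm): 0 is on (leaning to the back, as found), 0.8 rad is off (leaning to the front)
- tong_rest: celadon green ceramic tong rest fixed to the shelf, 18 mm high: two cross bars 10 mm (x) by 90 mm (y) at x = -65 and 65 mm, joined by a runner 14 mm wide and 5 mm high along x. Origin at its underside's centre, under the middle of the tongs' grips; the tongs lie along its x, so fingers have free room down to the shelf beside the grips
- tongs: sprung steel kitchen tongs, white silicone grips, 245 mm, 122 g, lying on their edges on the rest, jaws spread sideways; grip from above across both grips. Balanced about the origin, which is on the centre line midway between the grips, at the underside; x to the jaws, z up. Pivot at x -105 mm; grips x -29 to 29, z 0 to 22; flat jaws x 100 to 135, z 4 to 18 mm, 4 mm thick. Both arms move alike
- tip_left (a point): front end of the inner face of the left (+y) jaw, at mid height (11 mm above the tongs' underside)
- tip_right (a point): front end of the inner face of the right (-y) jaw, at mid height
- tongs_left: left (+y) arm with its jaw, origin on the pivot. Each arm swings in by 0 (sprung open), 0.064 rad (jaws on the tile, grips and jaws parallel) or 0.162 (shut). Width over the grips at x = 0 is then 53, 40, 19 mm and the gap between the jaw tips 78, 48, 1 mm. The spring pushes each grip outward with 4.8 N (open) to 12.5 N (shut), so squeezed to about 51 mm the tongs can be carried open
- tongs_right: right (-y) arm with its jaw, origin on the pivot, mirror of the left
- tile_b: bystander: second ruri tile, same size, lying on the shelf right of the warmer; origin at its underside's centre
- tile_c: bystander: third ruri tile, same size, lying on the shelf right of the warmer; origin at its underside's centre
- rib: bystander: pink silicone squeeze rib, 90 mm wide, 6 mm thick, lying on the shelf at the right; origin at its underside's centre
- tub: bystander: closed white polypropylene tub with a pale blue lid, 105 mm across, 62 mm high, at the left; origin at its underside's centre
- oak_block: bystander: oak tile block 75 x 125 x 36 mm at the left; origin at its underside's centre
- brush: bystander: flat brush with a wooden handle, about 200 mm long, lying at the far right; origin at its underside
Not all that is in view belongs to the job. What is shaped like the tile but orange or pink is not meant.

How it is judged:
By the outcome, as a careful person would: the job done as asked, in the order asked, and still so for the second after the job is handed in, while the arm keeps its last pose, push and grip.
It also fails if it takes over 61 s, if anything falls off the work surface, if the arm or the gripper's body presses on something with over 40 N, if the wrist force passes 120 N, or if a joint passes its speed limit or range.

## Working session

There is one attempt and no reset: what is moved stays moved. The work goes in short steps, Python scripts to look and compute and a tool call to move; the robot and the scene stay as the last step left them, time stands still between calls to the robot, and variables do not carry over. Pictures are saved under pics/ and viewed, and the job is handed in when it is done.

Besides the shell and the picture viewer there is one more tool, called after "Call:" as name(argument=value, ...) on one line, values as JSON. drive_tool: Moves the arm, as the interface text tells. Its arguments: {"type":"object","properties":{"moves":{"type":"array"},"squeeze":{"type":"number"}},"required":["moves"]}

```bash
ls; mkdir -p pics
python3 - <<'E'
from workcell import readout,cams
import cv2,numpy as np
s=readout.get_state();print(s)
for n in ["side","top","wrist"]:
    cv2.imwrite(f"pics/{n}0.png",cams.read_camera(n)); p=cams.camera_params(n); print(n,{k:np.round(v,4).tolist() for k,v in p.items()})
E
```

```text
pics
{'clock': 0.0, 'joint_pos': array([-1.32962948e+00,  3.13999957e-01,  4.49768559e-02,  1.30360207e+00,
        1.38347096e-05,  1.43114061e+00]), 'qvel': array([-0.000808  , -0.00087561,  0.00045107, -0.00082989, -0.00143027,
       -0.00142082]), 'tau': array([-1.01956930e-04, -4.80625927e+01,  2.98534673e+01,  1.92697509e-02,
       -1.49789835e-04, -2.50754425e-06]), 'tcp_pos': array([ 0.21356006, -0.53331802,  0.23040826]), 'orientation': array([-0.13318291, -0.69429866, -0.13447493,  0.6943545 ]), 'wrist_force': array([-3.84515389e-01, -1.18535612e-05, -3.64876160e-01]), 'ft_torque': array([ 0.00898385, -0.02752966,  0.0251147 ]), 'finger_gap': 0.08538976930715311}
side {'mtx': [[590.3342, 0.0, 318.2599], [0.0, 590.3342, 239.6076], [0.0, 0.0, 1.0]], 'R': [[0.9639, -0.2662, 0.0087], [-0.1717, -0.6457, -0.744], [0.2037, 0.7157, -0.6681]], 't': [-0.572, 0.1389, 1.3791]}
top {'mtx': [[577.7116, 0.0, 321.4164], [0.0, 577.7116, 243.3539], [0.0, 0.0, 1.0]], 'R': [[-0.0259, -0.9997, -0.0041], [-0.9947, 0.0262, -0.0999], [0.0999, 0.0015, -0.995]], 't': [0.0015, 0.5787, 1.3236]}
wrist {'mtx': [[350.3799, 0.0, 318.2647], [0.0, 350.3799, 240.5536], [0.0, 0.0, 1.0]], 'mount': [[0.001, -0.3138, 0.9495, -0.1437], [1.0, -0.0005, -0.0012, 0.0008], [0.0008, 0.9495, 0.3138, -0.0808], [0.0, 0.0, 0.0, 1.0]]}
```

View pics/top0.png

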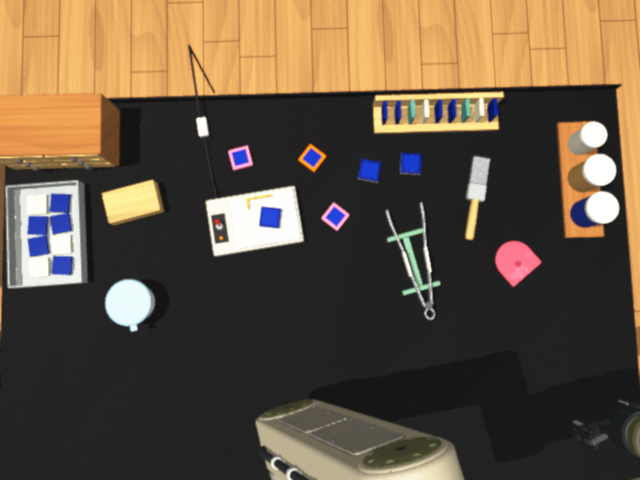

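View pics/side0.png

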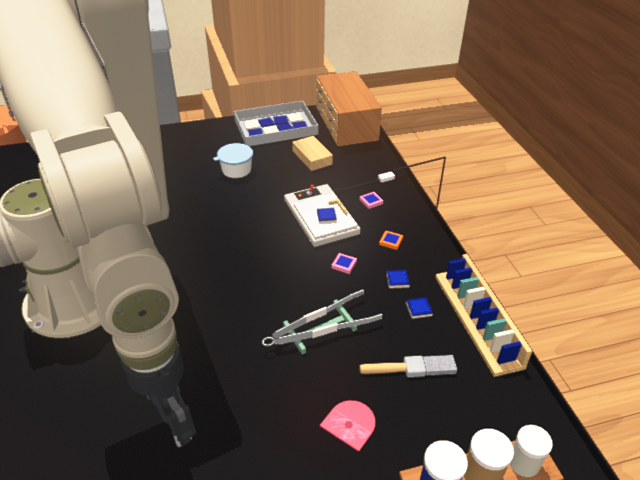

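View pics/wrist0.png

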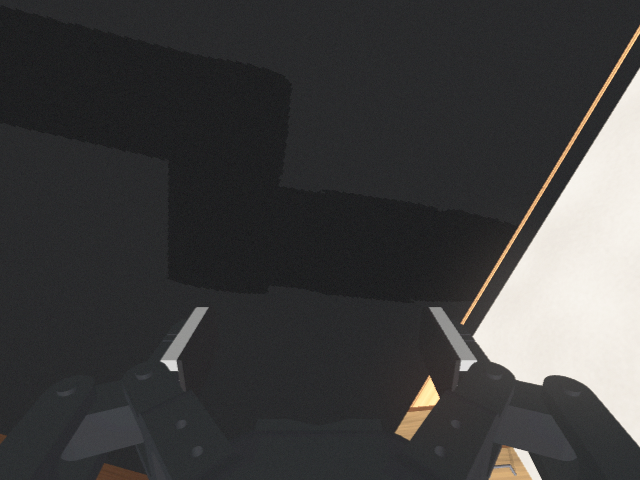

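```bash
cat > h.py <<'E'
from workcell import readout,cams,env,finder
import cv2,numpy as np
from scipy.spatial.transform import Rotation as Ro
def camP(n,s=None):
    p=cams.camera_params(n)
    if n!="wrist": return p["mtx"],np.array(p["R"]),np.array(p["t"])
    T=np.eye(4);T[:3,:3]=q2R(s["orientation"]);T[:3,3]=s["tcp_pos"]
    C=np.linalg.inv(T@np.array(p["mount"])); return p["mtx"],C[:3,:3],C[:3,3]
def q2R(q): return Ro.from_quat([q[1],q[2],q[3],q[0]]).as_matrix()
def bp(uv,z,P):
    K,R,t=P; uv=np.atleast_2d(uv).astype(float)
    d=np.c_[(uv[:,0]-K[0][2])/K[0][0],(uv[:,1]-K[1][2])/K[1][1],np.ones(len(uv))]@R
    c=-R.T@t; return c+d*((z-c[2])/d[:,2])[:,None]
def pj(X,P):
    K,R,t=P; x=np.atleast_2d(X)@R.T+t; x=x@np.array(K).T; return x[:,:2]/x[:,2:]
E
python3 - <<'E'
from h import *
s=readout.get_state();print(np.round(q2R(s["orientation"]),3))
im=cams.read_camera("top"); im2=cams.read_camera("side")
P=camP("top")
ov=im.copy()
for n,z in [("tile",.046),("warmer",.034),("tong_rest",.018),("tongs",.03),("tongs_left",.03),("tongs_right",.03),("tip_left",.03)]:
    for r in finder.regions_of("top",n)[:4]:
        m=r["pixels"]; 
        c,sz,a=cv2.minAreaRect(np.argwhere(m)[:,::-1].astype(np.float32)); b=cv2.boxPoints((c,sz,a))
        print(n,round(r["conf"],2),np.round(r["point"]),m.sum(),np.round(bp([r["point"]],z,P)[0],3),"box",np.round(bp(b,z,P)[:,:2],3).tolist())
cv2.imwrite("pics/topA.png",cv2.resize(im[150:350,180:460],None,fx=2.85,fy=2.85,interpolation=cv2.INTER_CUBIC))
E
```

```text
[[-0.     0.372 -0.928]
 [ 0.001 -0.928 -0.372]
 [-1.    -0.001 -0.   ]]
tile 0.97 [269. 216.] 422 [0.643 0.106 0.046] box [[0.62, 0.132], [0.669, 0.126], [0.662, 0.078], [0.614, 0.083]]
tile 0.85 [333. 214.] 420 [ 0.645 -0.043  0.046] box [[0.636, -0.013], [0.674, -0.045], [0.643, -0.081], [0.605, -0.049]]
tile 0.82 [369. 169.] 383 [ 0.749 -0.129  0.046] box [[0.727, -0.102], [0.773, -0.113], [0.763, -0.158], [0.717, -0.147]]
tile 0.82 [407. 165.] 455 [ 0.755 -0.219  0.046] box [[0.735, -0.198], [0.786, -0.203], [0.781, -0.255], [0.731, -0.25]]
warmer 0.75 [243. 222.] 5493 [0.634 0.168 0.034] box [[1.061, 0.312], [1.09, 0.094], [0.58, 0.028], [0.553, 0.238]]
warmer 0.65 [411. 260.] 476 [ 0.535 -0.221  0.034] box [[0.586, -0.168], [0.608, -0.247], [0.476, -0.282], [0.454, -0.203]]
tong_rest 0.83 [410. 267.] 611 [ 0.519 -0.219  0.018] box [[0.588, -0.166], [0.611, -0.256], [0.474, -0.288], [0.451, -0.2]]
tongs 0.81 [429. 275.] 270 [ 0.498 -0.262  0.03 ] box [[0.629, -0.174], [0.648, -0.229], [0.432, -0.298], [0.414, -0.244]]
tongs_left 0.62 [406. 264.] 354 [ 0.526 -0.21   0.03 ] box [[0.642, -0.165], [0.646, -0.177], [0.43, -0.25], [0.426, -0.239]]
tongs_left 0.54 [371. 170.] 412 [ 0.75  -0.136  0.03 ] box [[0.73, -0.102], [0.779, -0.113], [0.768, -0.16], [0.72, -0.149]]
tongs_right 0.85 [426. 251.] 317 [ 0.553 -0.258  0.03 ] box [[0.665, -0.243], [0.666, -0.256], [0.436, -0.27], [0.435, -0.257]]
tongs_right 0.3 [408. 266.] 226 [ 0.521 -0.214  0.03 ] box [[0.646, -0.163], [0.649, -0.172], [0.432, -0.248], [0.429, -0.239]]
tip_left 0.64 [404. 261.] 106 [ 0.533 -0.206  0.03 ] box [[0.576, -0.191], [0.579, -0.198], [0.461, -0.238], [0.458, -0.231]]
tip_left 0.24 [412. 256.] 597 [ 0.543 -0.225  0.03 ] box [[0.587, -0.168], [0.61, -0.25], [0.474, -0.285], [0.452, -0.204]]
```

View pics/topA.png

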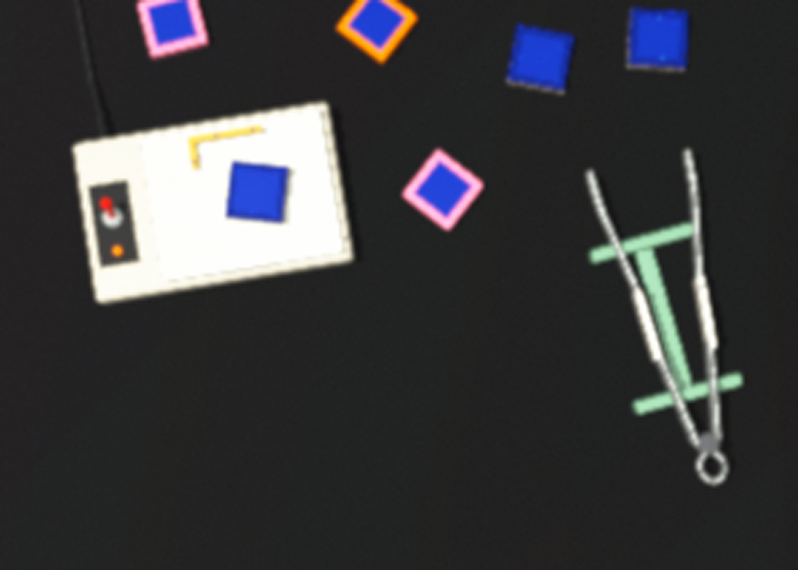

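Run:
```python
from h import *
im=cv2.imread("pics/top0.png");P=camP("top")
f=lambda pts:np.array(pts,float)/2.85+[180,150]-0.3
# tongs: tips outer, pivot
L,R,pv,gl,gr=f([[589,170],[687,150],[709,440],[648,325],[706,315]])
for n,p in zip("L R pv gl gr".split(),(L,R,pv,gl,gr)): print(n,p,bp(p,.029 if n!='pv' else .029,P)[0])
a=bp((L+R)/2,.029,P)[0];b=bp(pv,.029,P)[0];g=bp((gl+gr)/2,.04,P)[0]
print("yaw",np.arctan2(*(a-b)[1::-1]),"org from grips",g, "len",np.linalg.norm(a-b), b+(a-b)*105/240)
m=(im.min(2)>150).astype(np.uint8); m[:180]=0;m[262:]=0;m[:,:200]=0;m[:,310:]=0
m=cv2.morphologyEx(m,cv2.MORPH_OPEN,np.ones((3,3)))
pts=np.argwhere(m)[:,::-1].astype(np.float32)
w=bp(pts,.026,P)[:,:2].astype(np.float32)
c,s,ang=cv2.minAreaRect(cv2.convexHull(w)); bx=cv2.boxPoints((c,s,ang));print(c,s,ang,bx)
```

```text
L [386.36666667 209.34912281] [ 0.65497385 -0.1684971   0.029     ]
R [420.75263158 202.33157895] [ 0.66952769 -0.25007435  0.029     ]
pv [428.47192982 304.08596491] [ 0.43080232 -0.25765523  0.029     ]
gl [407.06842105 263.73508772] [ 0.52557953 -0.21196256  0.029     ]
gr [427.41929825 260.22631579] [ 0.53252778 -0.25972045  0.029     ]
yaw 0.20610651091489074 org from grips [ 0.5283528  -0.23403613  0.04      ] len 0.2364493143526399 [ 0.53205946 -0.23648485  0.029     ]
(0.637259840965271, 0.1438218504190445) (0.13287809491157532, 0.21259042620658875) 8.077302932739258 [[0.5565445  0.23972726]
 [0.58641535 0.02924586]
 [0.7179752  0.04791644]
 [0.68810433 0.25839785]]
```

```bash
cat >> h.py <<'E'
def go(p,yaw,s=None,verbose=True):
    """tool shift & rotvec to reach TCP p with fingers down and tongs-x yaw"""
    s=s or readout.get_state(); R=q2R(s["orientation"])
    c,n=np.cos(yaw),np.sin(yaw)
    D=np.array([[0,n,-c],[0,-c,-n],[-1,0,0]])  # columns: tool x (down), tool y=-tongs y, tool z=-tongs x
    d=R.T@(np.array(p)-s["tcp_pos"]); r=Ro.from_matrix(R.T@D).as_rotvec()
    if verbose: print("shift",np.round(d,4).tolist(),"turn",np.round(r,4).tolist())
    return d,r
def yawof(s): R=q2R(s["orientation"]); return np.arctan2(-R[1,2],-R[0,2])
def st():
    s=readout.get_state(); print("t",round(s["clock"],2),"tcp",np.round(s["tcp_pos"],4),"yaw",round(yawof(s),4),"F",np.round(s["wrist_force"],2),"gap",round(s["finger_gap"],4)); return s
E
python3 - <<'E'
from h import *
s=st(); go([.531,-.235,.13],.206)
E
```

```text
t 0.6 tcp [ 0.2137 -0.5339  0.2313] yaw 0.3807 F [0.14 0.21 0.4 ] gap 0.0855
shift [0.1013, -0.1596, -0.4057] turn [0.1747, 0.0, -0.0001]
```

Call:
drive_tool(moves=[[[0.008,-0.013,-0.035,0.02,0,0,0],[0.02,-0.035,-0.09,0.05,0,0,0],[0.035,-0.057,-0.145,0.08,0,0,0],[0.05,-0.08,-0.2,0.1,0,0,0],[0.06,-0.1,-0.255,0.12,0,0,0]]], squeeze=30)

```text
clock: 1.23
tcp_pos: [0.4142, -0.3446, 0.1709]
orientation: [-0.092, -0.701, -0.092, 0.701]
wrist_force: [0.3, -0.1, -0.1]
finger_gap: 0.0853
```

Run:
```python
from h import *
s=st(); go([.531,-.235,.13],.206)
```

```text
t 1.23 tcp [ 0.4142 -0.3446  0.1709] yaw 0.2599 F [ 0.25 -0.1  -0.1 ] gap 0.0853
shift [0.0408, -0.0759, -0.141] turn [0.0539, 0.0001, -0.0]
```

Open gap stays; close a little on the way (count 60) to learn the mapping.

Call:
drive_tool(moves=[[[0.013,-0.025,-0.047,0.02,0,0,30],[0.027,-0.05,-0.094,0.04,0,0,60],[0.041,-0.076,-0.141,0.054,0,0,60],[0.041,-0.076,-0.141,0.054,0,0,60],[0.041,-0.076,-0.141,0.054,0,0,60]]])

```text
clock: 1.85
tcp_pos: [0.5308, -0.2349, 0.1298]
orientation: [-0.073, -0.703, -0.073, 0.704]
wrist_force: [-0.3, -0.3, -0.3]
finger_gap: 0.0651
```

Run:
```python
from h import *
s=st(); im=cams.read_camera("wrist"); cv2.imwrite("pics/w1.png",im); np.save("w1.npy",[s["tcp_pos"],s["orientation"][:3]]); 
import pickle;pickle.dump(s,open("w1.pkl","wb"))
```

```text
t 1.85 tcp [ 0.5308 -0.2349  0.1298] yaw 0.2067 F [-0.31 -0.31 -0.25] gap 0.0651
```

View pics/w1.png

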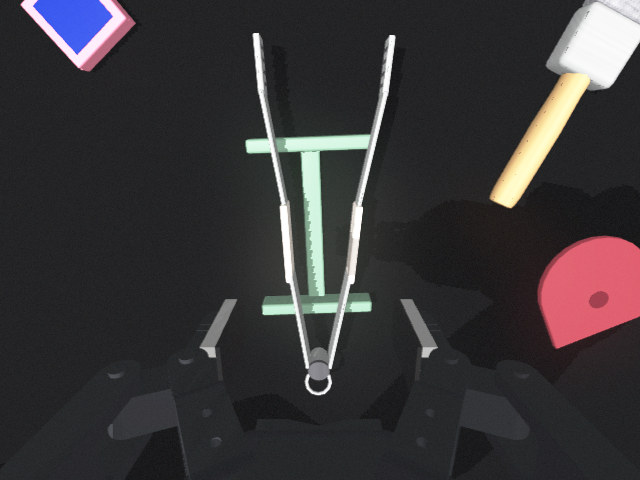

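Run:
```python
from h import *
import pickle;s=pickle.load(open("w1.pkl","rb"));P=camP("wrist",s)
q={"tL":([257.5,35],.036),"tR":([391,38],.036),"gL1":([284.5,206],.04),"gL2":([290.5,281],.04),"gR1":([358,207],.04),"gR2":([351,283],.04),"pv":([318.5,356],.036),"b1l":([248,147],.018),"b1r":([370,142],.018),"b2l":([264,306],.018),"b2r":([371,302],.018)}
W={k:bp(*[v[0]],v[1],P)[0][:2] for k,v in q.items()}
for k,v in W.items(): print(k,np.round(v,4))
tip=(W["tL"]+W["tR"])/2; g=(W["gL1"]+W["gL2"]+W["gR1"]+W["gR2"])/4
d=tip-g;print("tip-g",np.linalg.norm(d),"yaw",np.arctan2(d[1],d[0]),"g",g,"tipgap",np.linalg.norm(W["tL"]-W["tR"]))
e=tip-W["pv"];print("yaw pv",np.arctan2(e[1],e[0]),np.linalg.norm(e))
n=W["tL"]-W["tR"];print("yaw tips",np.arctan2(-n[0],n[1]))
e=W["b1l"]+W["b1r"]-W["b2l"]-W["b2r"];print("rest yaw",np.arctan2(e[1],e[0]),(W["b1l"]+W["b1r"]+W["b2l"]+W["b2r"])/4)
for nm in ["tongs_left","tongs_right","tip_left","tip_right"]:
  for r in finder.regions_of("wrist",nm)[:1]: print(nm,r["conf"],r["point"],r["pixels"].sum())
g2=np.array([g[0],g[1]])
```

```text
tL [ 0.6525 -0.1728]
tR [ 0.6673 -0.2513]
gL1 [ 0.554 -0.207]
gL2 [ 0.4999 -0.2211]
gR1 [ 0.5636 -0.2561]
gR2 [ 0.5074 -0.2647]
pv [ 0.4378 -0.2549]
b1l [ 0.5853 -0.1733]
b1r [ 0.6062 -0.2567]
b2l [ 0.463  -0.2041]
b2r [ 0.4845 -0.2889]
tip-g 0.1310978375820027 yaw 0.19305506162046446 g [ 0.53122741 -0.23721401] tipgap 0.07992648273396
yaw pv 0.19070779158334356 0.22616929796007051
yaw tips 0.18591305095645738
rest yaw 0.25277368962710123 [ 0.53475263 -0.23073239]
tongs_left 0.78 [284.3, 202.2] 2704
tongs_right 0.55 [360.4, 207.9] 2704
tip_left 0.64 [282.5, 211.4] 2603
tip_right 0.83 [360.0, 207.3] 2832
```

Run:
```python
from h import *
s=st(); go([.5325,-.2372,.007],.19)
```

```text
t 2.1 tcp [ 0.5305 -0.2362  0.1304] yaw 0.2039 F [-0.19  0.96  0.07] gap 0.0651
shift [0.1234, 0.0013, -0.0017] turn [0.0139, -0.0005, -0.0007]
```

Call:
drive_tool(moves=[[[0.03,0.0013,-0.0017,0.014,0,0,60],[0.07,0.0013,-0.0017,0.014,0,0,60],[0.105,0.0013,-0.0017,0.014,0,0,60],[0.121,0.0013,-0.0017,0.014,0,0,60],[0.123,0.0013,-0.0017,0.014,0,0,60]]])

```text
clock: 2.72
tcp_pos: [0.5318, -0.2373, 0.0068]
orientation: [-0.067, -0.704, -0.067, 0.704]
wrist_force: [0.8, 0.6, -0.2]
finger_gap: 0.0655
```

Call:
drive_tool(moves=[[[0,0,0,0,0,0,90],[0,0,0,0,0,0,110],[0,0,0,0,0,0,134],[0,0,0,0,0,0,134],[0,0,0,0,0,0,134]]])

```text
clock: 3.35
tcp_pos: [0.5337, -0.2387, 0.0098]
orientation: [0.068, 0.705, 0.066, -0.703]
wrist_force: [0.1, 0.5, 9.0]
finger_gap: 0.0406
```

Run:
```python
from h import *
s=st(); im=cams.read_camera("wrist"); cv2.imwrite("pics/w2.png",im)
im=cams.read_camera("side"); cv2.imwrite("pics/s2.png",cv2.resize(im[220:400,220:440],None,fx=3.3,fy=3.3))
```

```text
t 3.35 tcp [ 0.5337 -0.2387  0.0098] yaw 0.1889 F [0.12 0.52 8.96] gap 0.0406
```

View pics/w2.png

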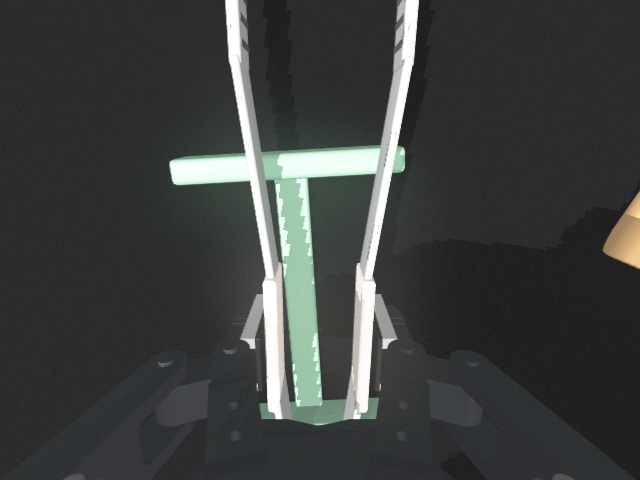

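View pics/s2.png

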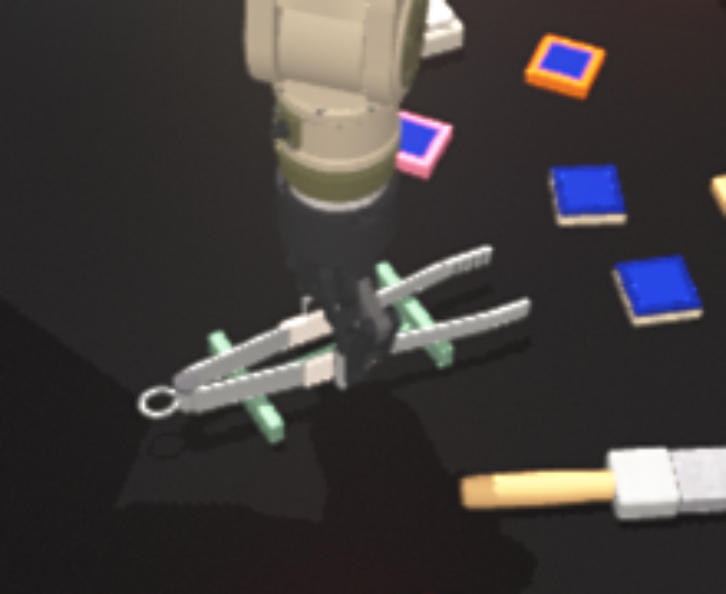

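Call:
drive_tool(moves=[[[-0.005,0,0,0,0,0,134],[-0.02,0,0,0,0,0,134],[-0.045,0,0,0,0,0,134],[-0.075,0,0,0,0,0,134],[-0.095,0,0,0,0,0,134]]])

```text
clock: 4.08
tcp_pos: [0.5339, -0.2387, 0.1073]
orientation: [0.068, 0.706, 0.065, -0.702]
wrist_force: [-0.2, 0.3, -0.3]
finger_gap: 0.0402
```

```bash
cat >> h.py <<'E'
WO=np.array([.6408,.1190,0]);WY=.141
def w2w(p,yaw=None):
    c,n=np.cos(WY),np.sin(WY); return WO+np.array([c*p[0]-n*p[1],n*p[0]+c*p[1],p[2]])
def w2l(X):
    c,n=np.cos(WY),np.sin(WY); d=np.atleast_2d(X)-WO; return np.c_[c*d[:,0]+n*d[:,1],-n*d[:,0]+c*d[:,1],d[:,2]]
E
python3 - <<'E'
from h import *
s=st(); im=cams.read_camera("top"); cv2.imwrite("pics/t3.png",cv2.resize(im[180:340,340:480],None,fx=4,fy=4,interpolation=cv2.INTER_CUBIC))
im=cams.read_camera("wrist"); cv2.imwrite("pics/w3.png",im)
go(w2w([-.18,-.014,.10]),.141)
E
```

```text
t 4.08 tcp [ 0.5339 -0.2387  0.1073] yaw 0.189 F [-0.2   0.25 -0.32] gap 0.0402
shift [0.0059, -0.3269, 0.0094] turn [0.0481, -0.0074, -0.0071]
```

View pics/t3.png

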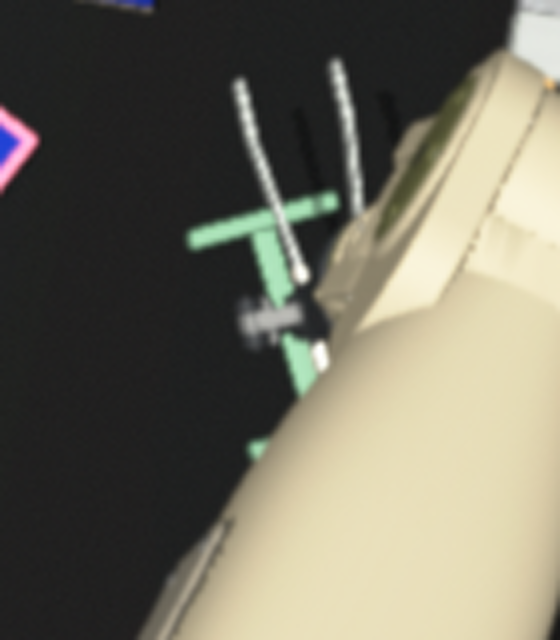

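View pics/w3.png

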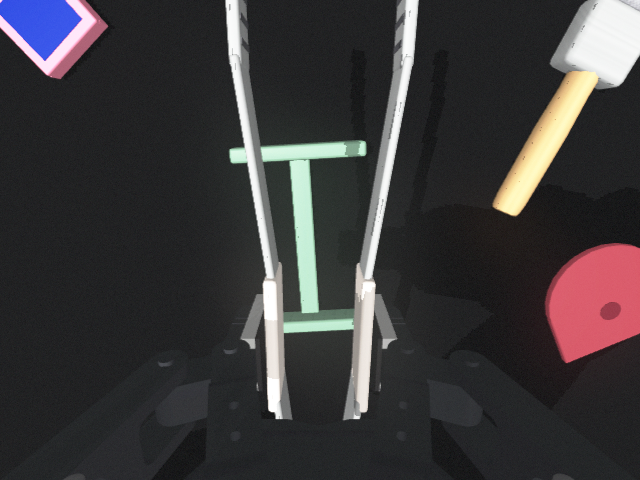

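Run:
```python
from h import *
from scipy.optimize import least_squares
p=cams.camera_params("wrist");C=np.linalg.inv(np.array(p["mount"]));P=(p["mtx"],C[:3,:3],C[:3,3])
obs=[((29,22),270,281,371,280),((29,0),281,264,356,264),((100,18),235,60,407,60)]
def res(v):
    a,b,c,pt=v; o=[]
    for (x,z),cl,rl,cr,rr in obs:
        tx=a-z/1e3-pt*x/1e3; tz=b-x/1e3+pt*z/1e3
        uv=pj([[tx,c,tz]],P)[0]; o+=[uv[0]-(cl+cr)/2,uv[1]-(rl+rr)/2]
    return np.array(o)
for fix in (0,1):
    r=least_squares(lambda v:res(np.r_[v[:3],v[3]*fix]),[-.008,0,0,0],x_scale=[.01,.01,.01,.1]); print(np.round(r.x,4),np.round(r.fun,1))
s=readout.get_state()
```

```text
[-0.0098  0.0009  0.0012  0.    ] [-0.4  2.8  1.4 -3.7 -0.7  0.3]
[-0.015   0.0019  0.0012 -0.1276] [-0.3  0.   1.4 -0.  -0.8 -0. ]
```

Call:
drive_tool(moves=[[[0.001,-0.035,0.001,0.01,-0.007,-0.007,134],[0.002,-0.085,0.003,0.02,-0.007,-0.007,134],[0.003,-0.14,0.005,0.03,-0.007,-0.007,134],[0.004,-0.195,0.007,0.04,-0.007,-0.007,134],[0.005,-0.25,0.009,0.048,-0.007,-0.007,134]]])

```text
clock: 4.8
tcp_pos: [0.4783, 0.006, 0.1009]
orientation: [-0.049, -0.705, -0.05, 0.705]
wrist_force: [0.8, 0.8, -1.3]
finger_gap: 0.0409
```

Run:
```python
from h import *
s=st(); go(w2w([-.18,-.014,.10]),.141)
```

```text
t 4.8 tcp [0.4783 0.006  0.1009] yaw 0.1403 F [ 0.77  0.84 -1.3 ] gap 0.0409
shift [0.0009, -0.075, 0.0033] turn [-0.0007, 0.0001, 0.0003]
```

Call:
drive_tool(moves=[[[0,-0.03,0.001,0,0,0,134],[0.001,-0.06,0.003,0,0,0,134],[0.001,-0.075,0.003,0,0,0,134],[0.001,-0.075,0.003,0,0,0,134],[0.001,-0.075,0.003,0,0,0,134]]])

```text
clock: 5.42
tcp_pos: [0.4653, 0.0791, 0.0999]
orientation: [-0.049, -0.705, -0.049, 0.705]
wrist_force: [0.2, -0.2, -0.9]
finger_gap: 0.0407
```

Run:
```python
from h import *
s=st(); 
for n,(a,b,c,d) in {"top":(170,310,190,370),"side":(140,300,220,400),"wrist":(0,480,0,640)}.items():
    s=readout.get_state(); im=cams.read_camera(n); im=im[a:b,c:d]; f=1 if n=="wrist" else 4
    cv2.imwrite(f"pics/{n}4.png",cv2.resize(im,None,fx=f,fy=f,interpolation=cv2.INTER_CUBIC))
import pickle;pickle.dump(s,open("w4.pkl","wb"))
```

```text
t 5.42 tcp [0.4653 0.0791 0.0999] yaw 0.1396 F [ 0.18 -0.16 -0.93] gap 0.0407
```

View pics/top4.png

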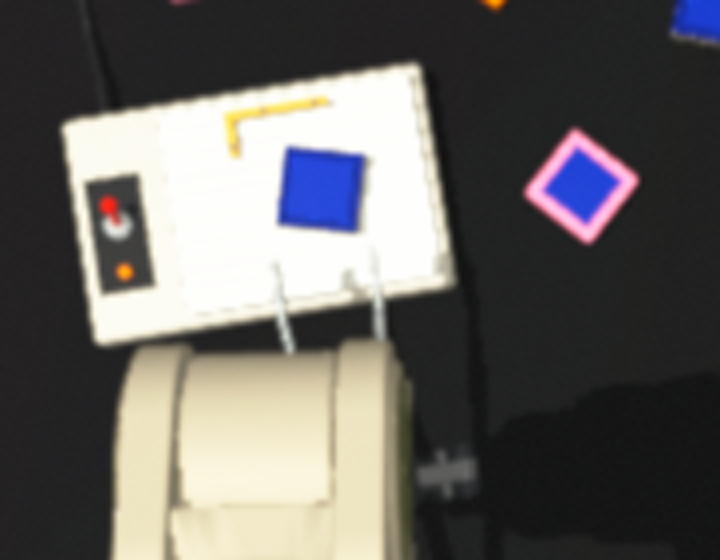

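View pics/side4.png

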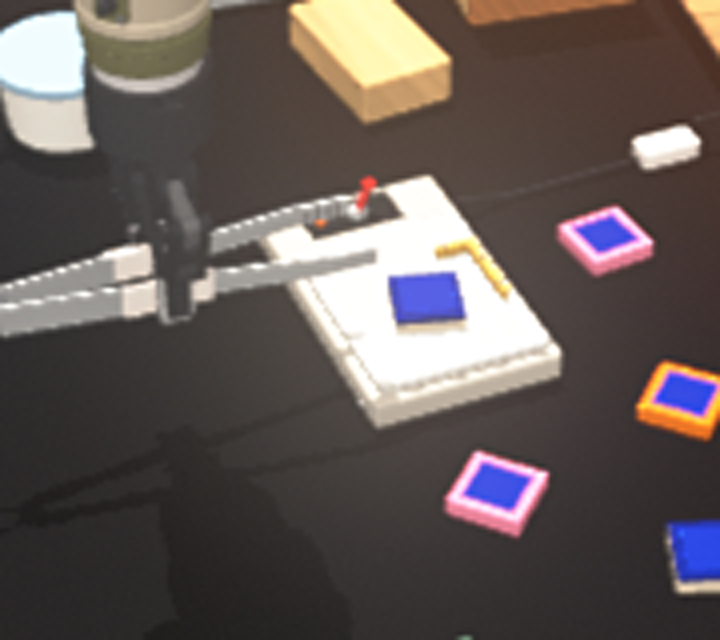

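View pics/wrist4.png

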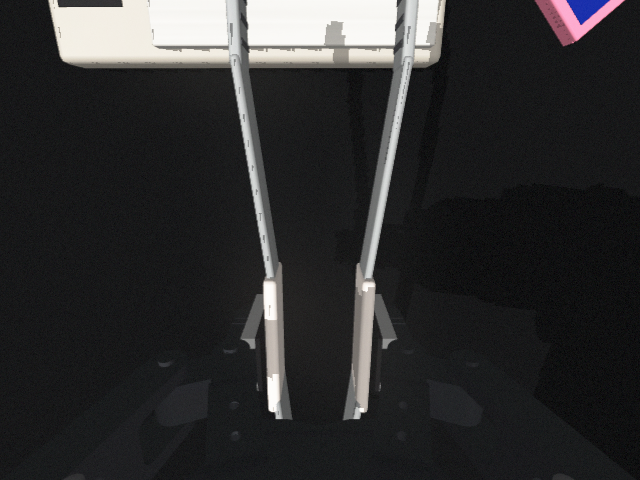

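```bash
cat >> h.py <<'E'
def tri(uvA,PA,uvB,PB):
    M=lambda P:np.array(P[0])@np.c_[P[1],P[2]]
    X=cv2.triangulatePoints(M(PA),M(PB),np.array(uvA,float).reshape(2,1),np.array(uvB,float).reshape(2,1)); return (X[:3]/X[3]).ravel()
E
python3 - <<'E'
from h import *
import pickle;s=pickle.load(open("w4.pkl","rb"))
A,B=camP("top"),camP("side")
k=.3
for a,b in [((259,235.7),(309.2,191.2)),((283.5,231.75),(313.7,204.2))]:
    X=tri(a,A,b,B); R=q2R(s["orientation"]); print("tip",X,"tool",R.T@(X-s["tcp_pos"]),"warmer",w2l(X))
# predicted tip pixels for model with underside = tcp+.009
R=q2R(s["orientation"])
for y in(26,-26):
  for z in (4,18):
    for dz in (.0098,.003): 
        X=s["tcp_pos"]+R@np.array([-dz-z/1e3,-y/1e3,-.134]); print(y,z,dz,pj([X],A)[0].round(1),pj([X],B)[0].round(1))
# tile & stops in top picture
f=lambda p:np.array(p,float)/4+[190,170]-.4
t=bp(f([[289,148],[365,155],[358,232],[278,224]]),.046,A); tl=w2l(t); print("tile corners",tl[:,:2].round(4).tolist(),tl.mean(0))
d=tl[1]-tl[0]; print("edges",np.linalg.norm(np.diff(tl,axis=0),axis=1),np.arctan2(d[0],-d[1]))
print("stop inner corner",w2l(bp(f([[239,124]]),.042,A)), "back stop right end",w2l(bp(f([[329,105]]),.042,A)),"side stop front end",w2l(bp(f([[237,157]]),.042,A)))
print("plate corners", w2l(bp(f([[420,64],[455,282],[100,345],[64,122]]),.026,A)))
E
```

```text
tip [0.59668694 0.12256353 0.1088527 ] tool [-0.00899002 -0.02498536 -0.13621265] warmer [[-0.04317449  0.00972752  0.1088527 ]]
tip [0.59921705 0.069301   0.10744111] tool [-0.00758115  0.02811446 -0.13134267] warmer [[-0.04815464 -0.043362    0.10744111]]
26 4 0.0098 [258.9 234. ] [306.2 189.9]
26 4 0.003 [259.2 234.4] [306.2 192. ]
26 18 0.0098 [258.1 233.3] [306.2 185.5]
26 18 0.003 [258.5 233.6] [306.2 187.7]
-26 4 0.0098 [282.2 230.1] [314.1 201.5]
-26 4 0.003 [282.4 230.5] [314.1 203.7]
-26 18 0.0098 [281.7 229.3] [314.2 197.1]
-26 18 0.003 [282.  229.7] [314.2 199.3]
tile corners [[0.0259, 0.0001], [0.0145, -0.0428], [-0.0294, -0.0317], [-0.017, 0.0134]] [-0.00149661 -0.01525205  0.046     ]
edges [0.04445761 0.04528482 0.04668158] -0.26036316148796884
stop inner corner [[0.04554948 0.02704158 0.042     ]] back stop right end [[ 0.04787957 -0.02659909  0.042     ]] side stop front end [[0.02647973 0.03119213 0.042     ]]
plate corners [[ 0.06634054 -0.08272899  0.026     ]
 [-0.06529848 -0.08199911  0.026     ]
 [-0.06726724  0.12912459  0.026     ]
 [ 0.06713602  0.13057034  0.026     ]]
```

Run:
```python
from h import *
import pickle;s=pickle.load(open("w4.pkl","rb"))
B=camP("side"); R=q2R(s["orientation"])
im=cv2.imread("pics/side4.png")
f=lambda uv:((np.array(uv)-[220,140])*4+1.5)
def mk(X,c): 
    u=f(pj([X],B)[0]); cv2.circle(im,tuple(int(v) for v in u),3,c,-1)
for p in [(-.067,-.082,.026),(.067,-.082,.026),(-.067,-.082,0),(.067,.132,.026),(.06,-.075,.034),(-.06,-.075,.034),(.048,.03,.042)]: mk(w2w(p),(0,255,0))
for pit,c in ((0,(0,0,255)),(-.09,(255,0,255))):
  for y,x in ((26,135),(-26,135),(20,29),(-20,29),(20,-29),(-20,-29),(0,-105)):
    for z in (4,18) if abs(x)>30 else (0,22):
      mk(s["tcp_pos"]+R@np.array([-.0085-z/1e3-pit*x/1e3,-y/1e3+.001,-x/1e3]),c)
mk(s["tcp_pos"],(0,255,255))
cv2.imwrite("pics/side4m.png",im)
```

```text
(no output)
```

View pics/side4m.png

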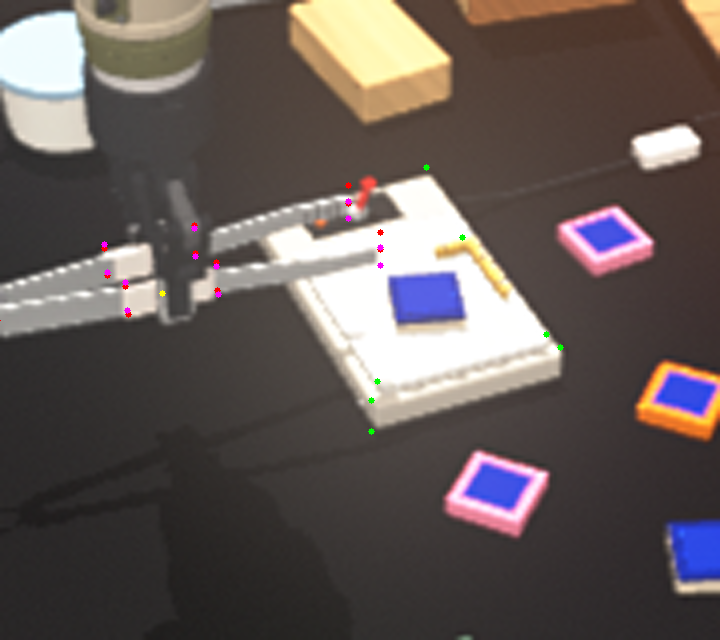

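Run:
```python
import cv2
im=cv2.imread("pics/wrist4.png")
a=cv2.resize(im[0:90,210:430],None,fx=3.6,fy=3.6,interpolation=cv2.INTER_NEAREST)
b=cv2.resize(im[250:310,210:430],None,fx=3.6,fy=3.6,interpolation=cv2.INTER_NEAREST)
import numpy as np
cv2.imwrite("pics/w4z.png",np.vstack([a,b]))
```

```text
(no output)
```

View pics/w4z.png

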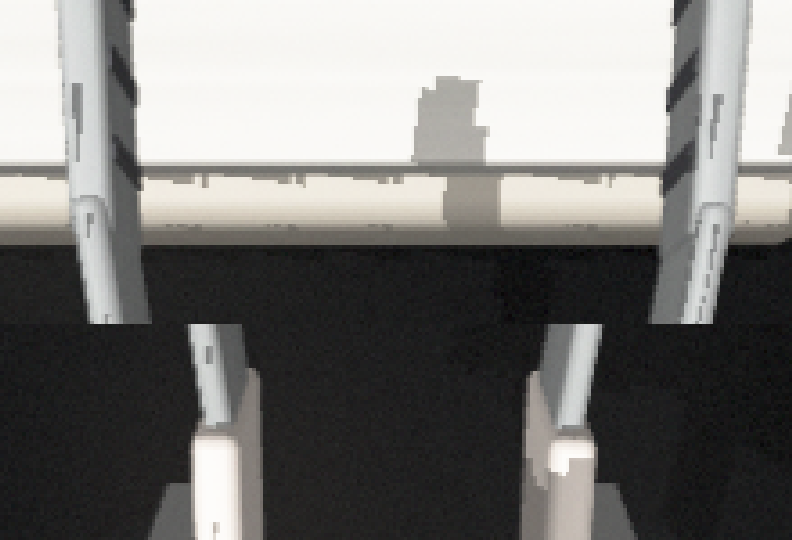

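Run:
```python
from h import *
from scipy.optimize import least_squares
p=cams.camera_params("wrist");C=np.linalg.inv(np.array(p["mount"]));P=(p["mtx"],C[:3,:3],C[:3,3])
g=lambda u,v,ro:(210+u/3.6-.4,ro+v/3.6-.4)
# (x,y,z): pixel
obs=[((100,28.5,18),g(68,197,0)),((100,24.5,18),g(107,204,0)),((100,-24.5,18),g(695,204,0)),((100,-28.5,18),g(738,204,0)),
((29,20.2,22),g(192,432-324,250)),((29,-20.2,22),g(595,432-324,250))]
def res(v):
    a,b,c,pt=v;o=[]
    for (x,y,z),uv in obs:
        x,y,z=x/1e3,y/1e3,z/1e3
        o.append(pj([[a-z-pt*x,c-y,b-x+pt*z]],P)[0]-uv)
    return np.ravel(o)
for fix in (0,1):
    r=least_squares(lambda v:res(np.r_[v[:3],v[3]*fix]),[-.008,0,0,0],x_scale=[.01,.01,.01,.1]); print(np.round(r.x,4),np.round(r.fun.reshape(-1,2),1).tolist())
```

```text
[-0.0085 -0.0005  0.0013  0.    ] [[-2.8, 2.1], [-0.3, 0.1], [-0.4, -0.0], [1.0, -0.1], [0.3, -1.2], [2.8, -1.3]]
[-0.0103 -0.0002  0.0013 -0.0263] [[-2.1, 1.9], [0.2, -0.1], [-1.0, -0.2], [0.3, -0.2], [-0.2, -0.8], [3.3, -0.8]]
```

Run:
```python
from h import *
s=st(); go(w2w([-.182,-.014,.030]),.141)
```

```text
t 5.58 tcp [0.4652 0.079  0.0999] yaw 0.1388 F [-0.15 -0.05 -1.39] gap 0.0404
shift [0.0699, -0.001, 0.0025] turn [-0.0022, 0.0001, 0.0]
```

Call:
drive_tool(moves=[[[0.02,-0.001,0.002,-0.002,0,0,140],[0.04,-0.001,0.002,-0.002,0,0,150],[0.058,-0.001,0.002,-0.002,0,0,158],[0.067,-0.001,0.002,-0.002,0,0,158],[0.07,-0.001,0.002,-0.002,0,0,158]]])

```text
clock: 6.2
tcp_pos: [0.463, 0.0793, 0.0296]
orientation: [-0.049, -0.705, -0.049, 0.706]
wrist_force: [0.1, -0.2, -1.7]
finger_gap: 0.0328
```

```bash
cat >> h.py <<'E'
def snap(tag):
    s=st()
    for n,(a,b,c,d) in {"top":(170,290,190,350),"side":(160,260,240,370),"wrist":(0,480,0,640)}.items():
        im=cams.read_camera(n)[a:b,c:d]; f=1 if n=="wrist" else 5
        cv2.imwrite(f"pics/{n}{tag}.png",cv2.resize(im,None,fx=f,fy=f,interpolation=cv2.INTER_CUBIC))
    return s
E
python3 - <<'E'
from h import *
snap(5)
E
```

```text
t 6.2 tcp [0.463  0.0793 0.0296] yaw 0.1401 F [ 0.08 -0.23 -1.71] gap 0.0328
```

View pics/side5.png

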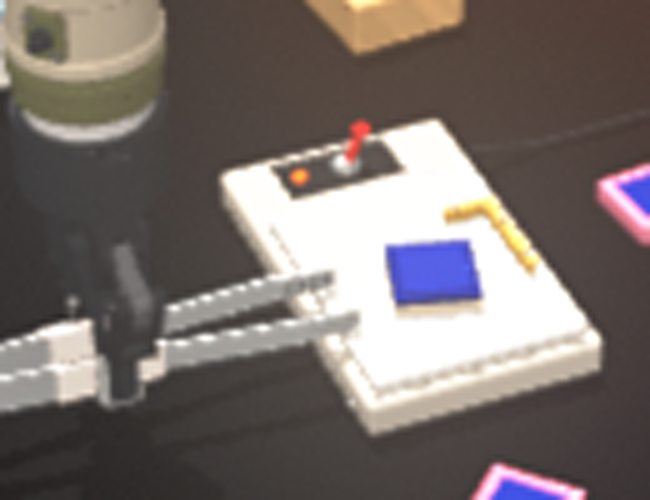

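View pics/top5.png

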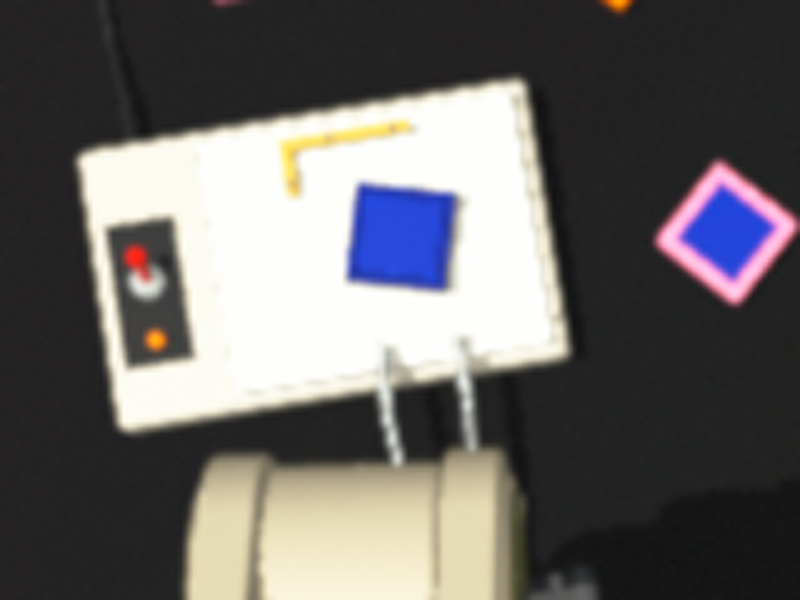

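View pics/wrist5.png

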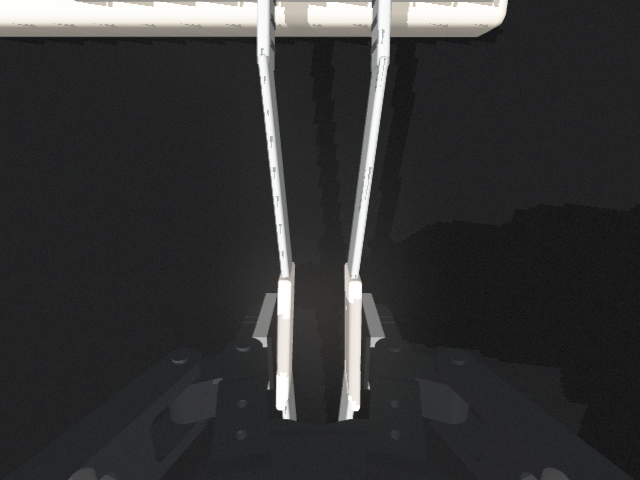

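Run:
```python
from h import *
A=camP("top"); f=lambda p:np.array(p,float)/5+[190,170]-.4
print(w2l(bp(f([[388,350],[463,340]]),.05,A)).round(4)); print(w2l(readout.get_state()["tcp_pos"]))
print(w2l(bp(f([[358,184],[457,193],[447,290],[347,280]]),.046,A)).round(4).mean(0))
```

```text
[[-0.0529 -0.0004  0.05  ]
 [-0.0541 -0.0352  0.05  ]]
[[-0.18109394 -0.01414048  0.03029034]]
[-0.0012   -0.014875  0.046   ]
```

Call:
drive_tool(moves=[[[0.001,-0.001,-0.006,0,0,0,158],[0.002,-0.003,-0.014,0,0,0,158],[0.002,-0.003,-0.022,0,0,0,158],[0.002,-0.003,-0.029,0,0,0,158],[0.002,-0.003,-0.034,0,0,0,158]]])

```text
clock: 6.98
tcp_pos: [0.4973, 0.0873, 0.0282]
orientation: [0.05, 0.706, 0.05, -0.705]
wrist_force: [-1.1, 0.4, -1.5]
finger_gap: 0.0328
```

Run:
```python
from h import *
snap(6)
```

```text
t 6.97 tcp [0.4973 0.0873 0.0282] yaw 0.1406 F [-1.1   0.44 -1.54] gap 0.0328
```

View pics/side6.png

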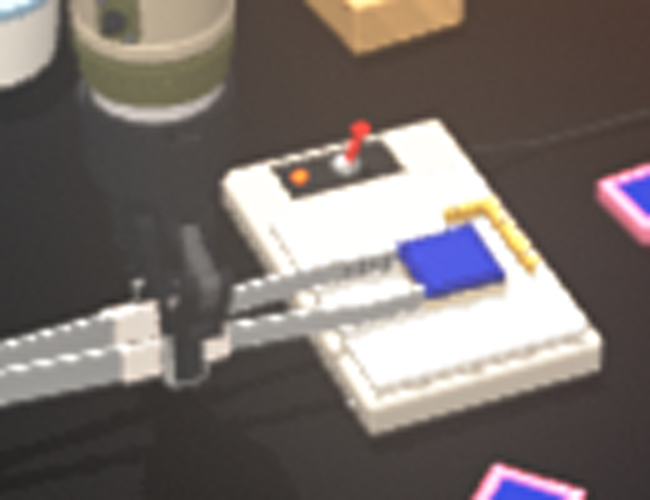

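View pics/top6.png

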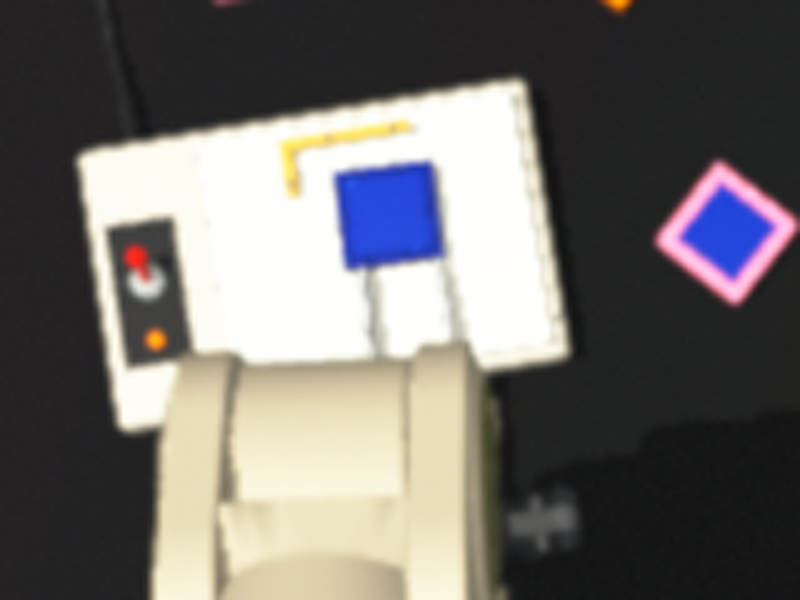

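```bash
cat >> h.py <<'E'
def tilepose(im=None):
    im=cams.read_camera("top") if im is None else im
    A=camP("top"); h=cv2.cvtColor(im,cv2.COLOR_BGR2HSV)
    m=cv2.inRange(h,(105,150,60),(128,255,255)); m[:,:240]=0;m[:,310:]=0;m[:170]=0;m[262:]=0
    n,l,stt,_=cv2.connectedComponentsWithStats(m); k=1+np.argmax(stt[1:,4]); m=(l==k)
    pts=w2l(bp(np.argwhere(m)[:,::-1],.046,A))[:,:2].astype(np.float32)
    c,sz,a=cv2.minAreaRect(pts); a=(a+45)%90-45
    print("tile centre warmer mm",np.round(np.array(c)*1e3,1),"mean",np.round(pts.mean(0)*1e3,1),"size",np.round(np.array(sz)*1e3,1),"yaw deg",round(a,1))
E
python3 - <<'E'
from h import *
tilepose(cv2.imread("pics/top0.png")); tilepose(); print(w2l(readout.get_state()["tcp_pos"]))
E
```

```text
tile centre warmer mm [ -0.8 -14.2] mean [ -1.1 -14.2] size [43.4 42.2] yaw deg -15.3
tile centre warmer mm [10.5 -9.9] mean [10.4 -9.8] size [43.  42.6] yaw deg -1.1
[[-0.14713072 -0.01113324  0.02823052]]
```

Call:
drive_tool(moves=[[[0,0,-0.004,0,0,0,158],[0,0,-0.007,0,0,0,158],[0,0,-0.01,0,0,0,158],[0,0,-0.012,0,0,0,158],[0,0,-0.0135,0,0,0,158]]])

```text
clock: 7.8
tcp_pos: [0.5101, 0.0892, 0.0282]
orientation: [0.05, 0.705, 0.05, -0.705]
wrist_force: [-1.1, 0.9, -1.7]
finger_gap: 0.0328
```

Run:
```python
from h import *
st(); tilepose(); print(w2l(readout.get_state()["tcp_pos"]))
```

```text
t 7.8 tcp [0.5101 0.0892 0.0282] yaw 0.1406 F [-1.09  0.89 -1.69] gap 0.0328
tile centre warmer mm [22.7 -9.5] mean [22.7 -9.6] size [43.1 43.4] yaw deg -0.0
[[-0.13334213 -0.01114613  0.02822335]]
```

Call:
drive_tool(moves=[[[0,0,-0.0007,0,0,0,158],[0,0,-0.0014,0,0,0,158],[0,0,-0.002,0,0,0,158],[0,0,-0.0025,0,0,0,158],[0,0,-0.003,0,0,0,158]]])

```text
clock: 8.48
tcp_pos: [0.5117, 0.0895, 0.0277]
orientation: [-0.05, -0.704, -0.05, 0.706]
wrist_force: [-5.8, -1.6, -2.2]
finger_gap: 0.0329
```

Run:
```python
from h import *
st(); tilepose(); print(w2l(readout.get_state()["tcp_pos"]))
```

```text
t 8.47 tcp [0.5117 0.0895 0.0277] yaw 0.1406 F [-5.75 -1.57 -2.18] gap 0.0329
tile centre warmer mm [23.6 -9.7] mean [23.8 -9.9] size [42.9 43. ] yaw deg -0.0
[[-0.13199384 -0.01108797  0.02765169]]
```

Run:
```python
from h import *
s=st(); go(w2w([-.160,-.011,.028]),.141,s);go(w2w([-.162,-.076,.028]),.261,s);go(w2w([-.101,-.076,.028]),.261,s)
```

```text
t 8.53 tcp [0.5117 0.0895 0.0277] yaw 0.1405 F [-4.75 -1.31  0.08] gap 0.0324
shift [-0.0003, -0.0001, 0.028] turn [-0.0005, 0.0027, 0.0]
shift [-0.0003, 0.0649, 0.03] turn [-0.1205, 0.0027, 0.0002]
shift [-0.0004, 0.0649, -0.031] turn [-0.1205, 0.0027, 0.0002]
```

Call:
drive_tool(moves=[[[0,0,0.012,0,0.0027,0,158],[0,0,0.03,0,0.0027,0,158],[0,0.025,0.03,-0.04,0.0027,0,158],[0,0.055,0.03,-0.1,0.0027,0,158],[0,0.065,0.03,-0.12,0.0027,0,158]]])

```text
clock: 9.15
tcp_pos: [0.4921, 0.0196, 0.0283]
orientation: [0.092, 0.702, 0.092, -0.7]
wrist_force: [-0.7, -0.5, -0.9]
finger_gap: 0.0327
```

Run:
```python
from h import *
s=st();go(w2w([-.101,-.076,.028]),.261,s); print(w2l(s["tcp_pos"])); tilepose()
cv2.imwrite("pics/top7.png",cv2.resize(cams.read_camera("top")[170:290,190:350],None,fx=5,fy=5))
```

```text
t 9.15 tcp [0.4921 0.0196 0.0283] yaw 0.2601 F [-0.7  -0.49 -0.85] gap 0.0327
shift [0.0005, 0.0056, -0.06] turn [-0.0009, -0.0028, -0.0009]
[[-0.16123532 -0.07753176  0.02834162]]
tile centre warmer mm [23.6 -9.7] mean [23.8 -9.9] size [42.9 43. ] yaw deg -0.0
```

View pics/top7.png

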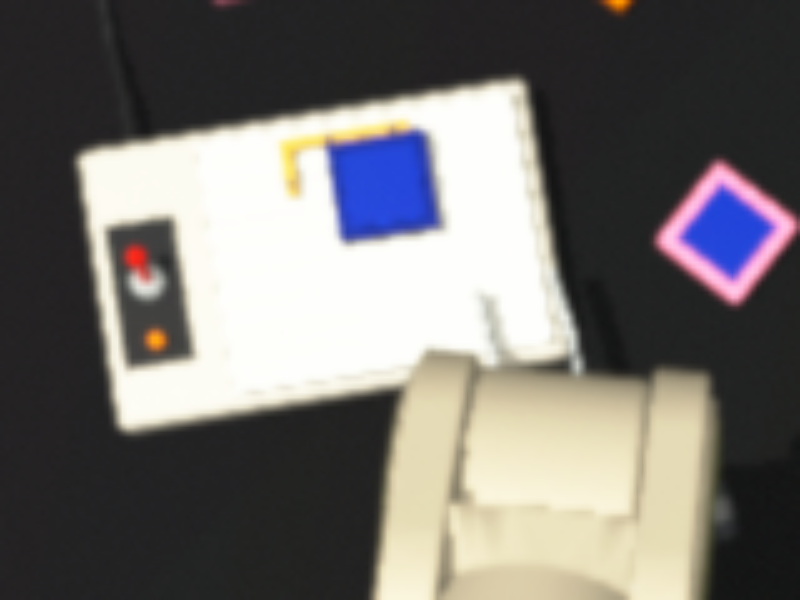

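Call:
drive_tool(moves=[[[0,0.001,-0.01,0,0,0,158],[0,0.002,-0.025,0,0,0,158],[0,0.004,-0.042,0,-0.002,0,158],[0,0.005,-0.055,0,-0.002,0,158],[0,0.0055,-0.06,0,-0.002,0,158]]])

```text
clock: 9.88
tcp_pos: [0.5526, 0.0305, 0.0282]
orientation: [0.092, 0.701, 0.091, -0.701]
wrist_force: [-0.5, -0.5, -1.6]
finger_gap: 0.0326
```

Run:
```python
from h import *
s=snap(8); print(w2l(s["tcp_pos"])); tilepose()
```

```text
t 9.88 tcp [0.5526 0.0305 0.0282] yaw 0.2596 F [-0.46 -0.54 -1.65] gap 0.0326
[[-0.09980854 -0.07521998  0.02824799]]
tile centre warmer mm [25.2 -9.6] mean [33.7 -3.9] size [42.7 39.9] yaw deg -0.0
```

View pics/top8.png

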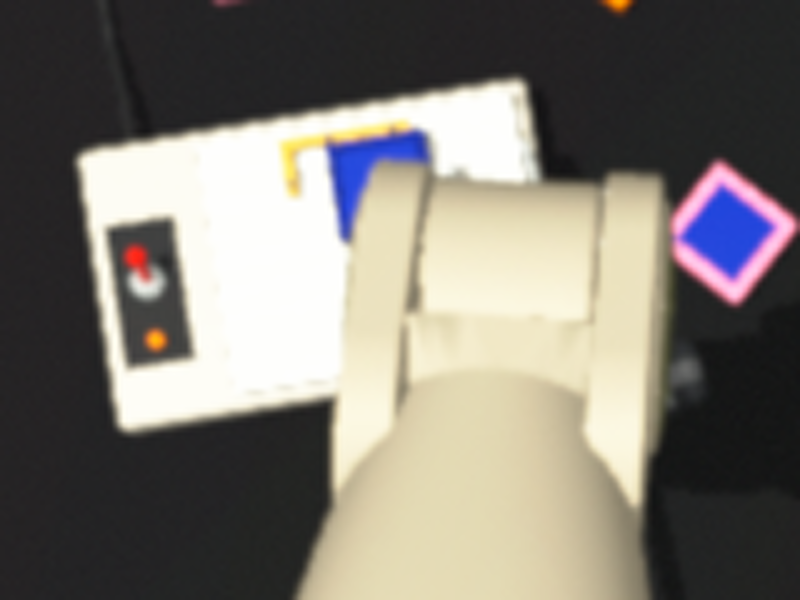

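View pics/wrist8.png

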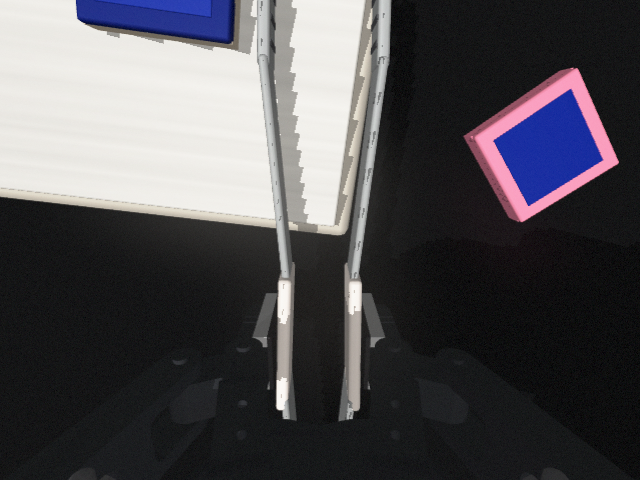

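Call:
drive_tool(moves=[[[0,-0.004,-0.0005,0,0,0,158],[0,-0.008,-0.001,0,0,0,158],[0,-0.012,-0.0014,0,0,0,158],[0,-0.015,-0.0018,0,0,0,158],[0,-0.018,-0.0022,0,0,0,158]]])

```text
clock: 10.7
tcp_pos: [0.5481, 0.0482, 0.0281]
orientation: [-0.091, -0.701, -0.091, 0.701]
wrist_force: [0.3, -0.6, -2.3]
finger_gap: 0.0328
```

Run:
```python
from h import *
s=snap(9); print(w2l(s["tcp_pos"])); tilepose()
```

```text
t 10.7 tcp [0.5481 0.0482 0.0281] yaw 0.2589 F [ 0.35 -0.57 -2.34] gap 0.0328
[[-0.10173758 -0.05705067  0.02812709]]
tile centre warmer mm [36.   1.7] mean [36.6 -1. ] size [44.4 21.2] yaw deg -9.6
```

View pics/top9.png

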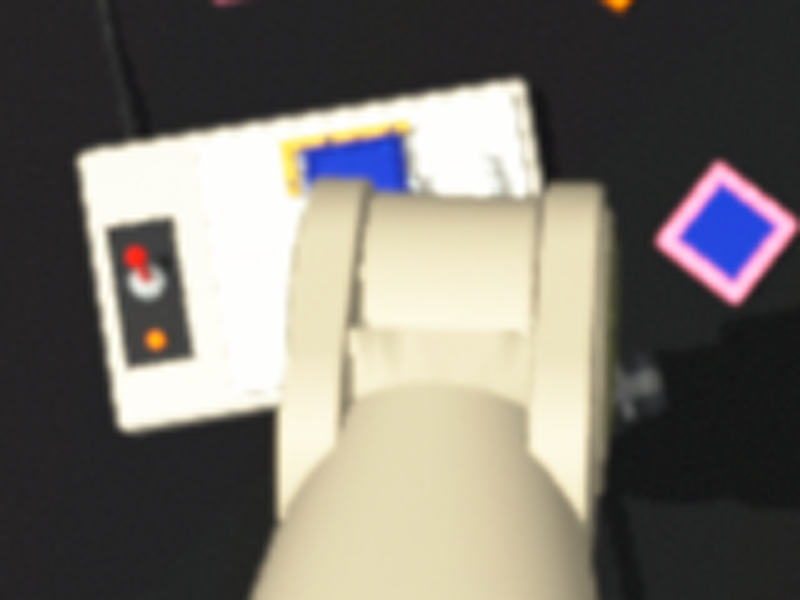

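View pics/wrist9.png

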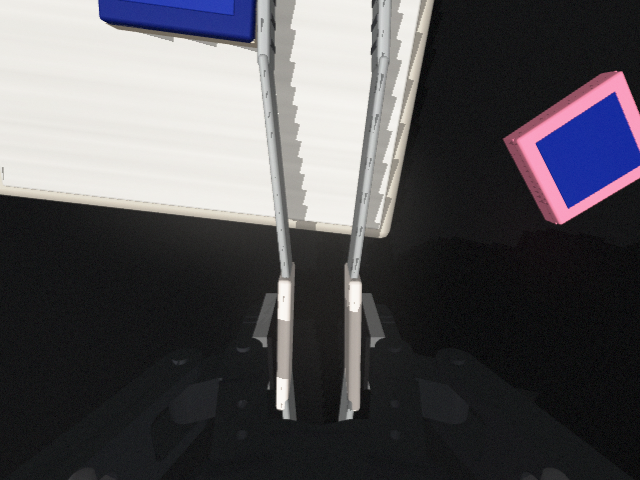

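View pics/side9.png

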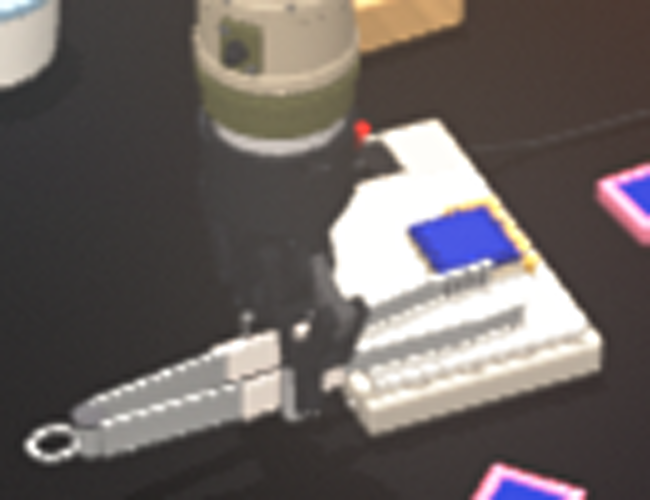

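Call:
drive_tool(moves=[[[0,-0.0015,-0.0002,0,0,0,158],[0,-0.0028,-0.0003,0,0,0,158],[0,-0.0038,-0.0004,0,0,0,158],[0,-0.0045,-0.0005,0,0,0,158],[0,-0.005,-0.0006,0,0,0,158]]])

```text
clock: 11.52
tcp_pos: [0.5475, 0.053, 0.0281]
orientation: [-0.092, -0.701, -0.091, 0.701]
wrist_force: [-1.4, -1.1, -1.4]
finger_gap: 0.0325
```

Run:
```python
from h import *
s=st(); print(w2l(s["tcp_pos"]))
```

```text
t 11.53 tcp [0.5475 0.053  0.0281] yaw 0.2589 F [-1.42 -1.12 -1.42] gap 0.0325
[[-0.10167611 -0.05221066  0.02809247]]
```

Call:
drive_tool(moves=[[[0,-0.001,-0.0001,0,0,0,158],[0,-0.0018,-0.0002,0,0,0,158],[0,-0.0025,-0.0003,0,0,0,158],[0,-0.003,-0.0004,0,0,0,158],[0,-0.0035,-0.0004,0,0,0,158]]])

```text
clock: 12.15
tcp_pos: [0.5468, 0.0564, 0.028]
orientation: [-0.092, -0.701, -0.091, 0.702]
wrist_force: [-0.4, -2.9, -0.4]
finger_gap: 0.0325
```

Run:
```python
from h import *
s=snap(10); print(w2l(s["tcp_pos"]))
```

```text
t 12.15 tcp [0.5468 0.0564 0.028 ] yaw 0.2587 F [-0.42 -2.92 -0.39] gap 0.0325
[[-0.10190877 -0.04877853  0.0279981 ]]
```

View pics/side10.png

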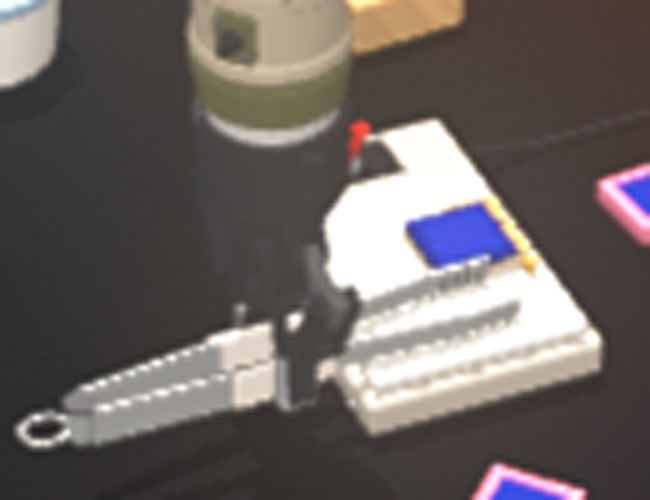

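View pics/wrist10.png

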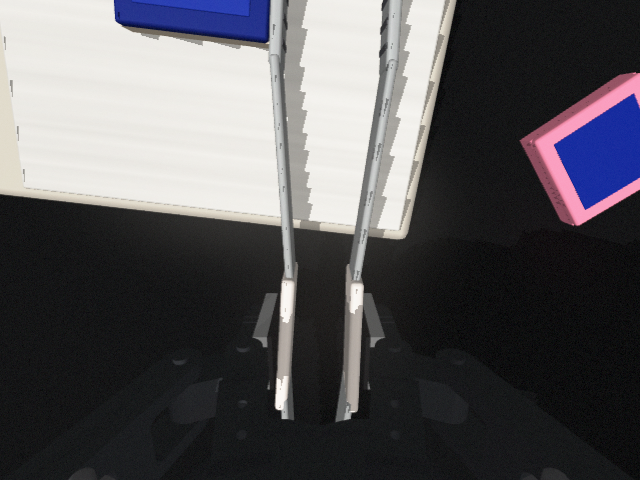

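Run:
```python
from h import *
s=st(); go(w2w([-.102,-.058,.028]),.259,s);go(w2w([-.170,-.058,.029]),.259,s);go(w2w([-.170,.006,.029]),.141,s)
```

```text
t 12.3 tcp [0.5468 0.0564 0.028 ] yaw 0.2588 F [-1.91 -2.44 -1.32] gap 0.0325
shift [0.0, 0.0092, 0.0012] turn [-0.0002, 0.0013, -0.0006]
shift [-0.0009, 0.0012, 0.0687] turn [-0.0002, 0.0013, -0.0006]
shift [-0.0009, -0.0624, 0.0612] turn [0.1178, 0.0012, -0.0007]
```

Call:
drive_tool(moves=[[[0,0.009,0.001,0,0,0,158],[0,0.006,0.025,0,0,0,158],[0,0.002,0.066,0,0,0,158],[0,0.002,0.069,0,0,0,158],[0,0,0.069,0,0,0,158]]])

```text
clock: 12.92
tcp_pos: [0.4813, 0.0386, 0.0287]
orientation: [0.091, 0.702, 0.091, -0.701]
wrist_force: [-0.1, 1.0, -0.9]
finger_gap: 0.0328
```

Run:
```python
from h import *
s=snap(11); print(w2l(s["tcp_pos"]));tilepose();go(w2w([-.170,.006,.029]),.141,s)
```

```text
t 12.93 tcp [0.4813 0.0386 0.0287] yaw 0.2586 F [-0.06  0.98 -0.85] gap 0.0328
[[-0.16920756 -0.05714121  0.02866612]]
tile centre warmer mm [23.6  5.3] mean [23.6  5.2] size [43.  42.8] yaw deg 0.3
shift [-0.0004, -0.0628, -0.0066] turn [0.1176, -0.0012, -0.0007]
```

View pics/top11.png

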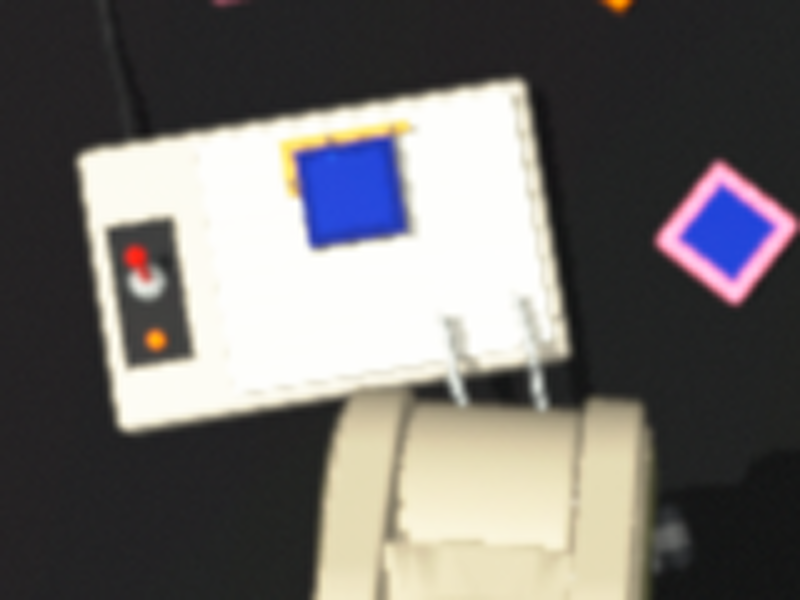

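View pics/side11.png

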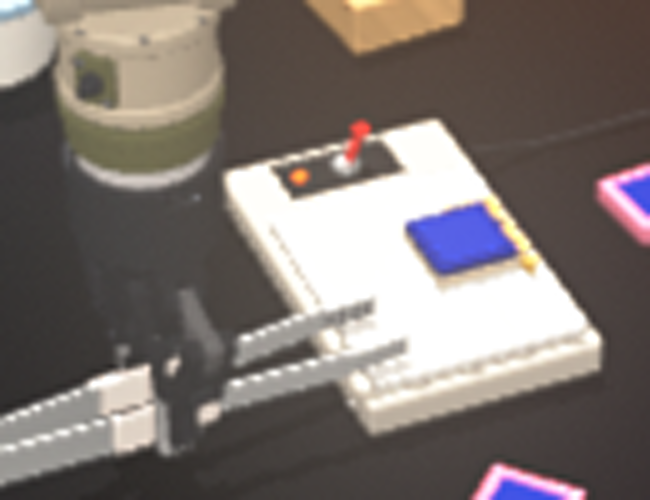

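Call:
drive_tool(moves=[[[0,-0.015,-0.001,0.03,0,0,150],[0,-0.035,-0.003,0.07,0,0,140],[0,-0.055,-0.005,0.1,-0.001,0,134],[0,-0.063,-0.0065,0.117,-0.001,0,134],[0,-0.063,-0.0065,0.117,-0.001,0,134]]])

```text
clock: 13.75
tcp_pos: [0.4721, 0.1017, 0.0283]
orientation: [-0.051, -0.705, -0.05, 0.705]
wrist_force: [0.3, -0.6, -1.5]
finger_gap: 0.0407
```

Run:
```python
from h import *
s=snap(12); print(w2l(s["tcp_pos"]));tilepose()
```

```text
t 13.75 tcp [0.4721 0.1017 0.0283] yaw 0.1437 F [ 0.29 -0.58 -1.55] gap 0.0407
[[-0.16948603  0.006622    0.028281  ]]
tile centre warmer mm [23.6  5.3] mean [23.6  5.2] size [43.  42.8] yaw deg 0.3
```

View pics/top12.png

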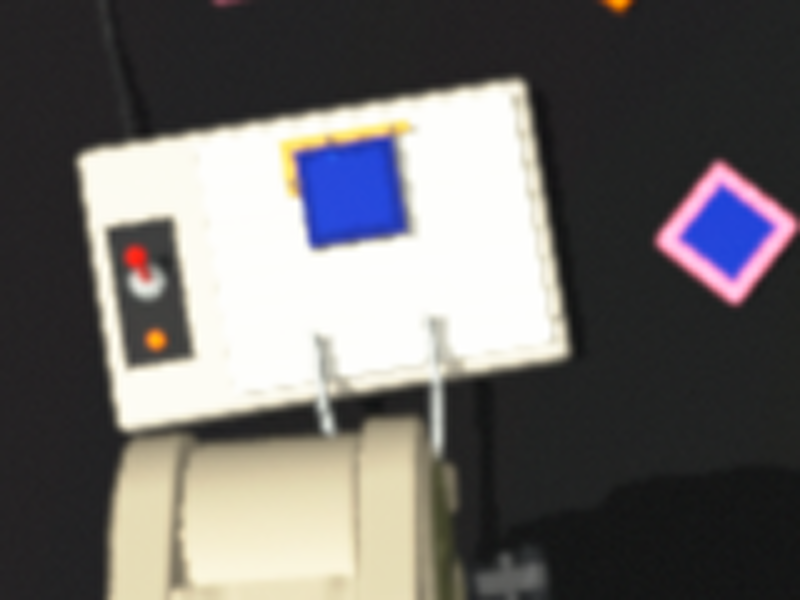

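View pics/wrist12.png

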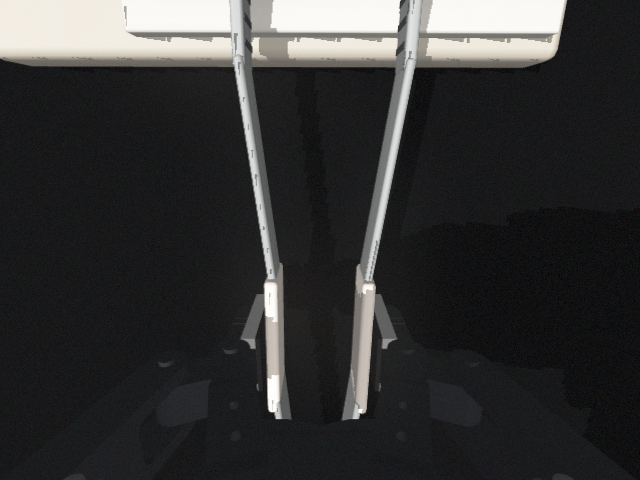

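Run:
```python
from h import *
A=camP("top"); f=lambda p:np.array(p,float)/5+[190,170]-.4
print(w2l(bp(f([[320,338],[436,322]]),.05,A)).round(4)*1e3)
im=cv2.imread("pics/wrist12.png"); cv2.imwrite("pics/w12z.png",cv2.resize(im[0:90,210:430],None,fx=3.6,fy=3.6,interpolation=cv2.INTER_NEAREST))
```

```text
[[-42.2  29.7  50. ]
 [-43.8 -24.3  50. ]]
```

View pics/w12z.png

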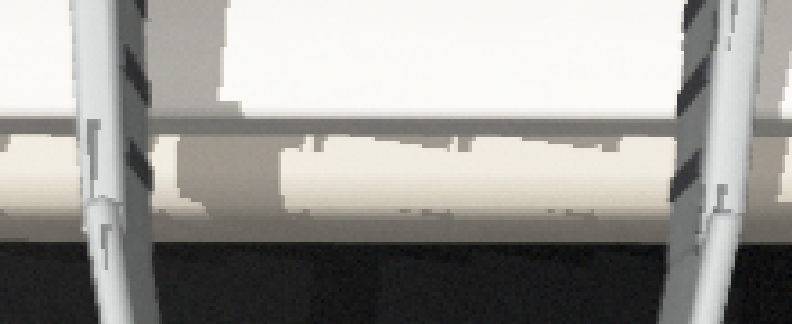

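Call:
drive_tool(moves=[[[0,-0.0026,-0.008,0,0,0,158],[0,-0.0026,-0.018,-0.005,0,0,158],[0,-0.0026,-0.027,-0.007,0,0,158],[0,-0.0026,-0.033,-0.007,0,0,158],[0,-0.0026,-0.036,-0.007,0,0,158]]])

```text
clock: 14.58
tcp_pos: [0.5076, 0.1086, 0.0282]
orientation: [-0.053, -0.705, -0.052, 0.705]
wrist_force: [-0.8, 0.1, -1.2]
finger_gap: 0.0325
```

Call:
drive_tool(moves=[[[0,0,-0.001,0,0,0,158],[0,0,-0.002,0,0,0,158],[0,0,-0.003,0,0,0,158],[0,0,-0.0035,0,0,0,158],[0,0,-0.004,0,0,0,158]]])

```text
clock: 15.2
tcp_pos: [0.5094, 0.109, 0.0275]
orientation: [-0.053, -0.704, -0.052, 0.707]
wrist_force: [-5.7, -1.5, -1.4]
finger_gap: 0.0326
```

Run:
```python
from h import *
s=snap(13); print(w2l(s["tcp_pos"]));tilepose()
```

```text
t 15.2 tcp [0.5094 0.109  0.0275] yaw 0.1489 F [-5.67 -1.52 -1.4 ] gap 0.0326
[[-0.13147196  0.00856091  0.02751052]]
tile centre warmer mm [23.6  5.4] mean [24.   5.4] size [43.1 43. ] yaw deg -0.0
```

View pics/top13.png

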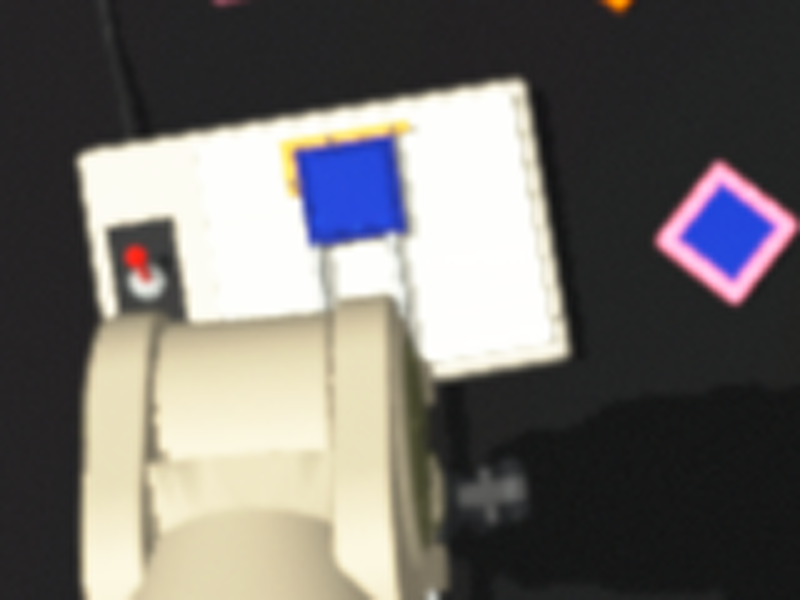

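View pics/wrist13.png

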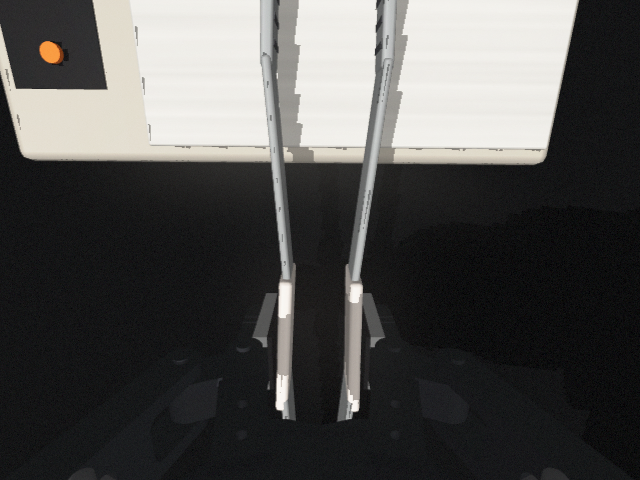

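View pics/side13.png

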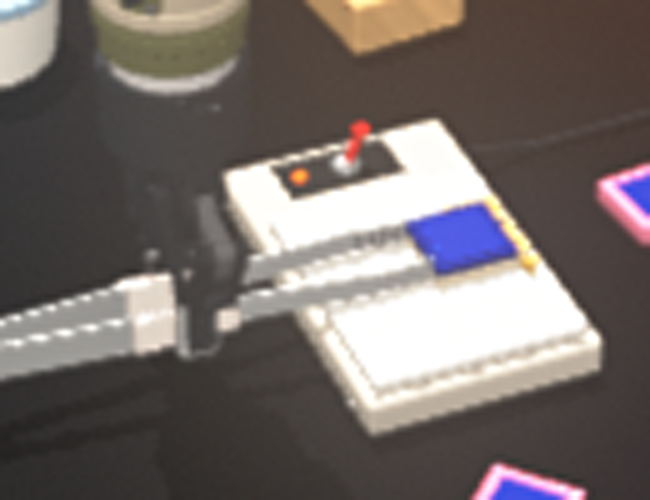

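Call:
drive_tool(moves=[[[0,0,0.006,0,0,0,158],[0,0,0.015,0,0,0,150],[0,-0.0015,0.016,-0.015,0,0,130],[0,-0.0015,0.016,-0.015,0,0,121],[0,-0.0015,0.016,-0.015,0,0,121]]])

```text
clock: 16.02
tcp_pos: [0.4939, 0.1082, 0.0278]
orientation: [-0.058, -0.703, -0.057, 0.706]
wrist_force: [-0.0, -0.6, -1.7]
finger_gap: 0.045
```

Run:
```python
from h import *
s=snap(14); print(w2l(s["tcp_pos"]));tilepose()
im=cv2.imread("pics/wrist14.png")
cv2.imwrite("pics/w14z.png",np.vstack([cv2.resize(im[a:b,210:430],None,fx=3.6,fy=3.6,interpolation=cv2.INTER_NEAREST) for a,b in((0,75),(255,325))]))
```

```text
t 16.02 tcp [0.4939 0.1082 0.0278] yaw 0.1639 F [-0.05 -0.61 -1.74] gap 0.045
[[-0.14696698  0.00996181  0.02778447]]
tile centre warmer mm [23.8  5.4] mean [23.8  5.3] size [43.1 43. ] yaw deg -0.8
```

View pics/top14.png

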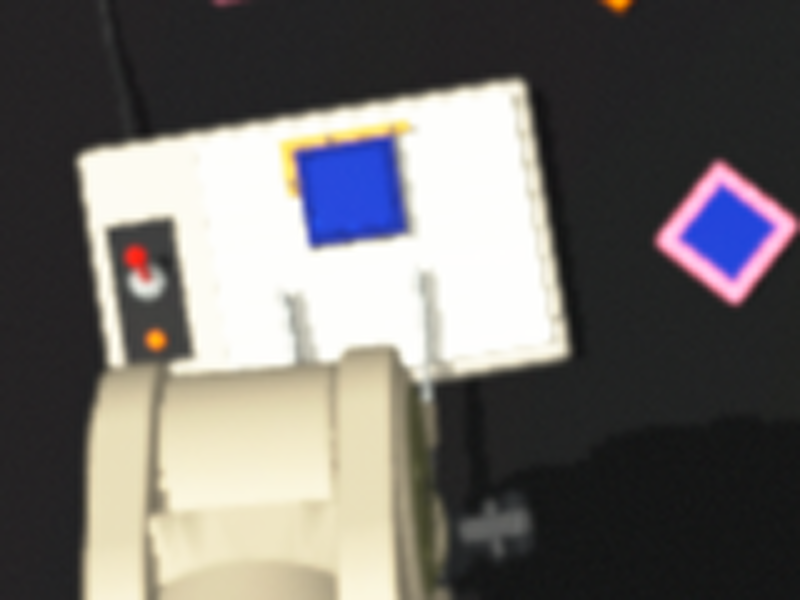

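View pics/w14z.png

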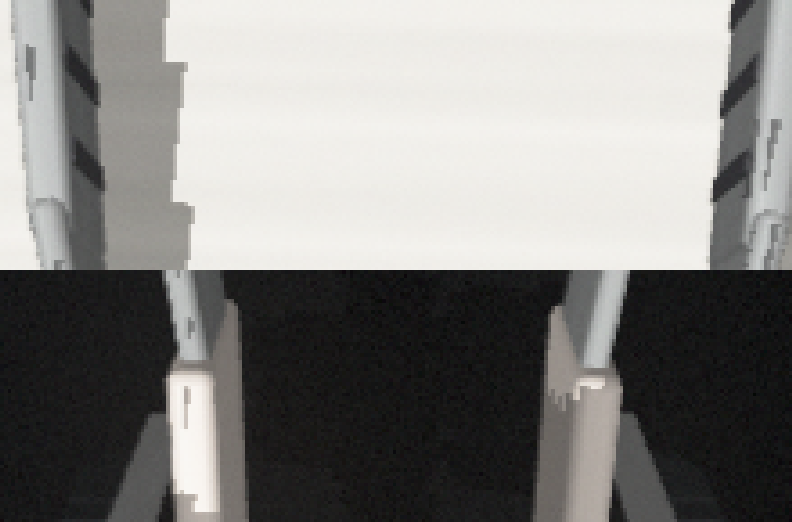

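Call:
drive_tool(moves=[[[0,0.002,-0.004,0,0,0,121],[0,0.0025,-0.014,0,0,0,121],[0,0.0028,-0.025,0,0,0,121],[0,0.0028,-0.033,0,0,0,121],[0,0.0028,-0.036,0,0,0,121]]])

```text
clock: 16.85
tcp_pos: [0.5304, 0.1113, 0.0273]
orientation: [-0.058, -0.703, -0.057, 0.706]
wrist_force: [-0.7, -0.5, -0.9]
finger_gap: 0.045
```

Run:
```python
from h import *
s=snap(15); print(w2l(s["tcp_pos"]));tilepose()
```

```text
t 16.85 tcp [0.5304 0.1113 0.0273] yaw 0.1639 F [-0.71 -0.49 -0.91] gap 0.045
[[-0.11040431  0.00792495  0.0273023 ]]
tile centre warmer mm [24.   5.5] mean [25.3  5.5] size [43.1 42.2] yaw deg -0.0
```

View pics/top15.png

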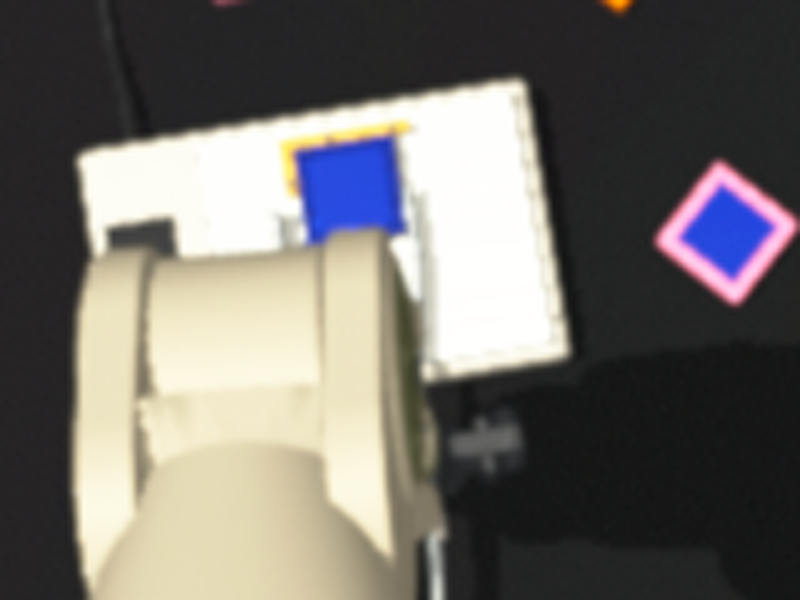

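View pics/wrist15.png

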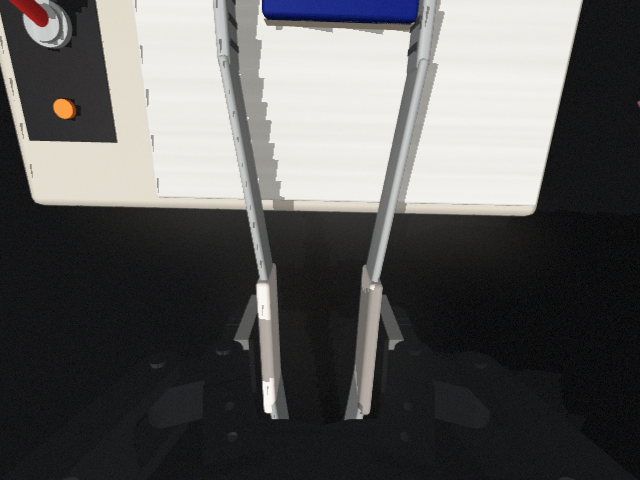

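View pics/side15.png

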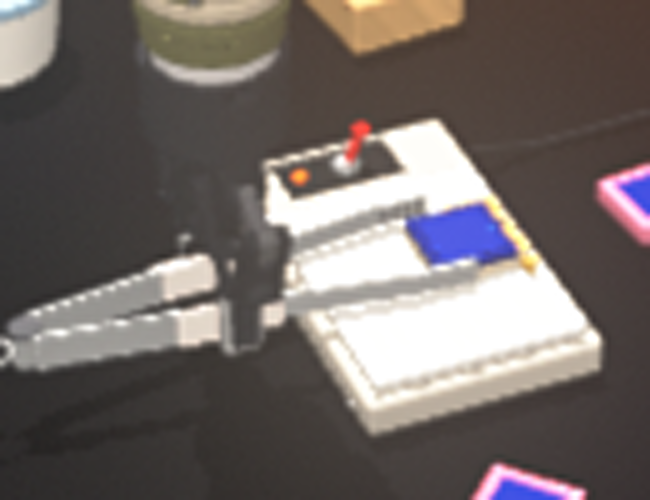

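Run:
```python
from h import *
s=st();P=camP("wrist",s)
X=bp([[264,20],[418,22]],.040,P); print(w2l(X)*1e3, np.linalg.norm(X[1]-X[0]))
X=bp([[264,12],[418,14]],.046,P); print(w2l(X)*1e3, np.linalg.norm(X[1]-X[0]))
for z in (.052,.054):
  X=bp([[221,55],[427,60]],z,P); print(w2l(X)*1e3)
im=cv2.imread("pics/wrist15.png"); cv2.imwrite("pics/w15z.png",cv2.resize(im[0:75,205:445],None,fx=3.3,fy=3.3,interpolation=cv2.INTER_NEAREST))
```

```text
t 17.05 tcp [0.5291 0.1112 0.0272] yaw 0.1639 F [-0.28 -0.69 -1.24] gap 0.045
[[  1.18636902  27.63158657  40.        ]
 [  1.7258359  -22.37057835  40.        ]] 0.05000507495407879
[[  1.8972105   26.73272643  46.        ]
 [  2.41208165 -20.67004392  46.        ]] 0.047405566439692896
[[-11.2063162   39.22519016  52.        ]
 [-11.18626444 -23.32861588  52.        ]]
[[-11.5231508   38.72105889  54.        ]
 [-11.5034374  -22.77720242  54.        ]]
```

View pics/w15z.png

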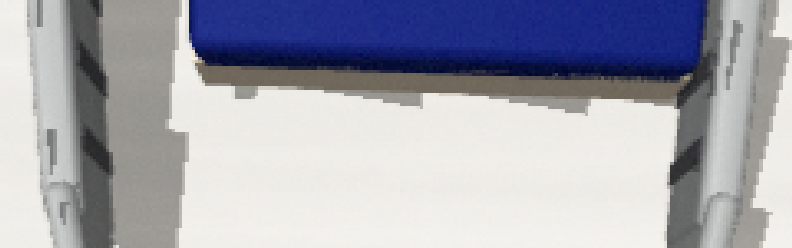

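Call:
drive_tool(moves=[[[0,0.002,0,0,0,0,121],[0,0.004,0,0,0,0,121],[0,0.004,0,0,0,0,126],[0,0.004,0,0,0,0,129],[0,0.004,0,0,0,0,129]]])

```text
clock: 17.68
tcp_pos: [0.5297, 0.1073, 0.0272]
orientation: [-0.058, -0.703, -0.057, 0.707]
wrist_force: [-0.1, 0.2, -1.7]
finger_gap: 0.0422
```

Run:
```python
from h import *
s=snap(16); print(w2l(s["tcp_pos"])); tilepose()
im=cv2.imread("pics/wrist16.png"); cv2.imwrite("pics/w16z.png",cv2.resize(im[0:75,205:445],None,fx=3.3,fy=3.3,interpolation=cv2.INTER_NEAREST))
```

```text
t 17.68 tcp [0.5297 0.1073 0.0272] yaw 0.164 F [-0.06  0.22 -1.73] gap 0.0422
[[-0.11159785  0.00403259  0.02723488]]
tile centre warmer mm [24.   5.8] mean [25.2  5.9] size [43.8 42.2] yaw deg -0.0
```

View pics/w16z.png

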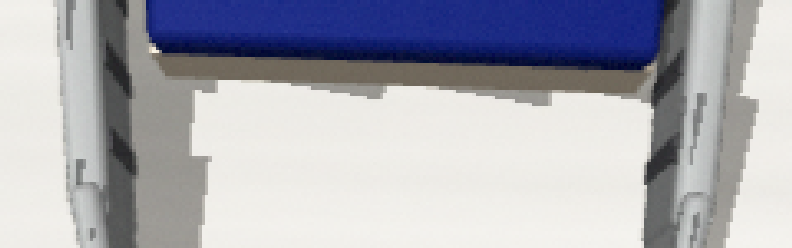

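View pics/top16.png

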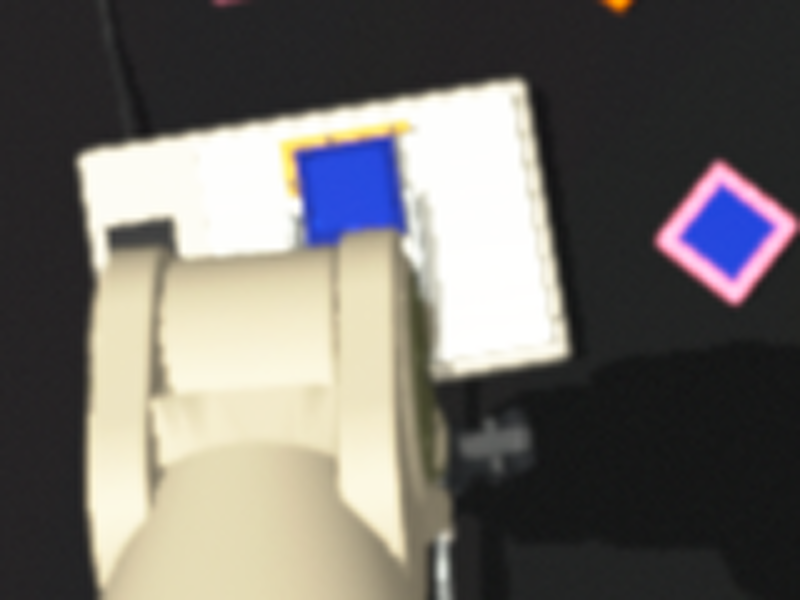

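Call:
drive_tool(moves=[[[0,-0.001,0,0.012,0,0,129],[0,-0.002,0,0.024,0,0,129],[0,-0.002,0,0.024,0,0,130],[0,-0.002,0,0.024,0,0,130],[0,-0.002,0,0.024,0,0,130]]])

```text
clock: 18.5
tcp_pos: [0.5294, 0.1093, 0.0272]
orientation: [-0.05, -0.704, -0.049, 0.707]
wrist_force: [0.9, 0.3, -1.2]
finger_gap: 0.0423
```

Run:
```python
from h import *
s=snap(17); print(w2l(s["tcp_pos"])); tilepose()
im=cv2.imread("pics/wrist17.png"); cv2.imwrite("pics/w17z.png",cv2.resize(im[0:75,205:445],None,fx=3.3,fy=3.3,interpolation=cv2.INTER_NEAREST))
```

```text
t 18.5 tcp [0.5294 0.1093 0.0272] yaw 0.14 F [ 0.94  0.27 -1.23] gap 0.0423
[[-0.11160708  0.00605212  0.02720899]]
tile centre warmer mm [23.8  6. ] mean [24.9  5.8] size [44.2 42.6] yaw deg -0.0
```

View pics/w17z.png

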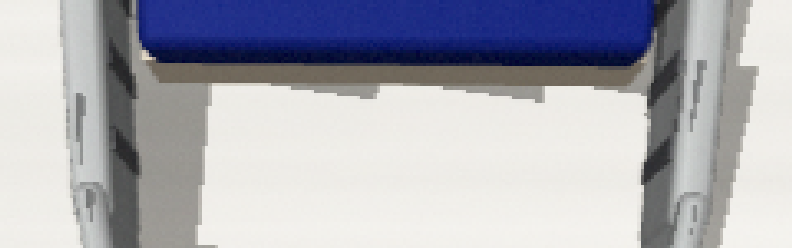

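Call:
drive_tool(moves=[[[0,0,0,0,0,0,132],[0,0.0003,0,0,0,0,134],[0,0.0003,0,0,0,0,136],[0,0.0003,0,0,0,0,138],[0,0.0003,0,0,0,0,142]]], squeeze=35)

```text
clock: 19.32
tcp_pos: [0.5295, 0.1089, 0.0273]
orientation: [-0.05, -0.704, -0.049, 0.707]
wrist_force: [-0.4, -1.4, -0.8]
finger_gap: 0.0392
```

Call:
drive_tool(moves=[[[0,0,0,0,0,0,155],[0,0,0,0,0,0,165],[0,0,0,0,0,0,165],[0,0,0,0,0,0,165],[0,0,0,0,0,0,165]]])

```text
clock: 19.95
tcp_pos: [0.5295, 0.1089, 0.0273]
orientation: [-0.05, -0.704, -0.049, 0.707]
wrist_force: [-0.3, -1.0, -0.7]
finger_gap: 0.0393
```

Run:
```python
from h import *
s=snap(18); print(w2l(s["tcp_pos"])); tilepose()
im=cv2.imread("pics/wrist18.png"); cv2.imwrite("pics/w18z.png",cv2.resize(im[0:75,205:445],None,fx=3.3,fy=3.3,interpolation=cv2.INTER_NEAREST))
```

```text
t 19.95 tcp [0.5295 0.1089 0.0273] yaw 0.1398 F [-0.31 -0.96 -0.65] gap 0.0393
[[-0.11157398  0.00562903  0.02728245]]
tile centre warmer mm [23.8  6. ] mean [25.   5.9] size [44.2 42.6] yaw deg -0.0
```

View pics/w18z.png

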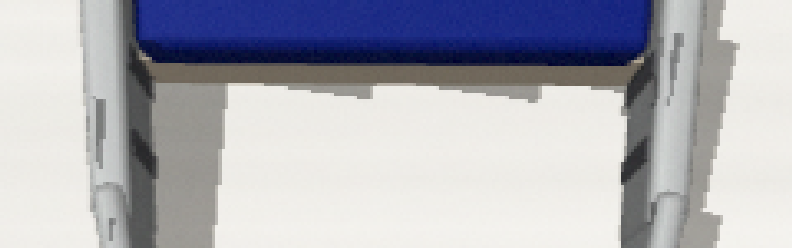

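View pics/top18.png

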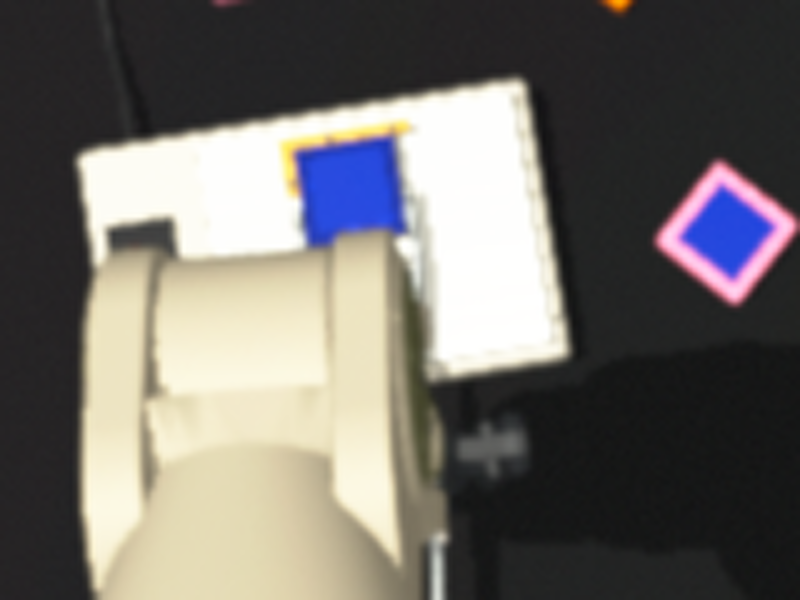

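View pics/side18.png

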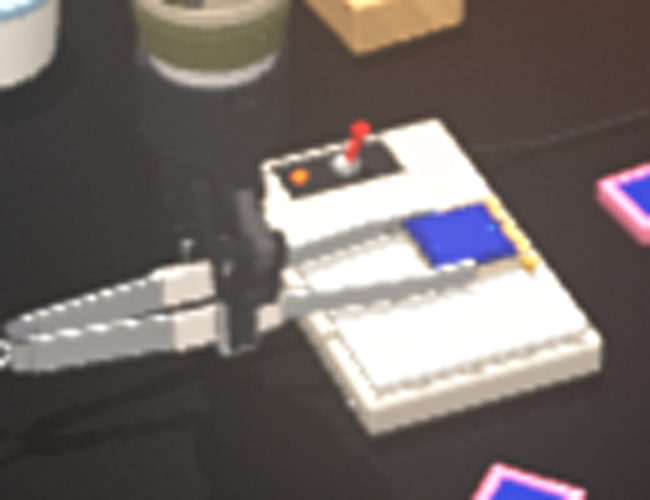

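Call:
drive_tool(moves=[[[-0.002,0,0,0,0,0,165],[-0.007,0,0,0,0,0,165],[-0.015,0,0,0,0,0,165],[-0.025,0,0,0,0,0,165],[-0.033,0,0,0,0,0,165]]])

```text
clock: 20.78
tcp_pos: [0.53, 0.109, 0.0613]
orientation: [-0.05, -0.704, -0.049, 0.707]
wrist_force: [-0.1, 0.7, -1.3]
finger_gap: 0.0393
```

Run:
```python
from h import *
s=snap(19); go(w2w([-.112,.0056,.142]),.14,s)
```

```text
t 20.77 tcp [0.53   0.109  0.0613] yaw 0.1398 F [-0.12  0.71 -1.26] gap 0.0393
shift [-0.0807, 0.0002, 0.0013] turn [-0.0002, 0.0041, -0.0012]
```

View pics/side19.png

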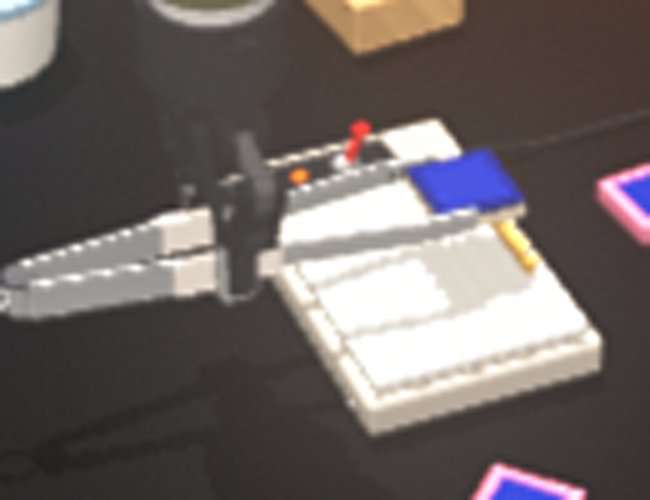

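View pics/wrist19.png

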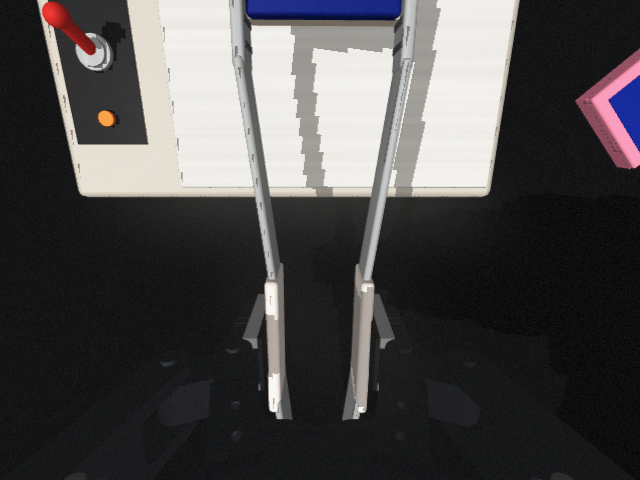

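Call:
drive_tool(moves=[[[-0.012,0,0,0,0.004,0,165],[-0.03,0,0.0005,0,0.004,0,165],[-0.052,0,0.001,0,0.004,0,165],[-0.07,0,0.001,0,0.004,0,165],[-0.08,0,0.001,0,0.004,0,165]]])

```text
clock: 21.55
tcp_pos: [0.53, 0.109, 0.1425]
orientation: [0.05, 0.706, 0.049, -0.705]
wrist_force: [0.7, 0.6, -1.9]
finger_gap: 0.0394
```

Run:
```python
from h import *
s=st()
for n,(a,b,c,d) in {"top":(150,290,190,350),"side":(130,260,230,390),"wrist":(0,90,205,445)}.items():
    im=cams.read_camera(n); cv2.imwrite(f"pics/{n}20full.png",im); im=im[a:b,c:d]; f=3.3 if n=="wrist" else 5
    cv2.imwrite(f"pics/{n}20.png",cv2.resize(im,None,fx=f,fy=f,interpolation=cv2.INTER_CUBIC))
go(w2w([-.112,.0056,.142]),.14,s)
```

```text
t 21.55 tcp [0.53   0.109  0.1425] yaw 0.1398 F [ 0.72  0.6  -1.89] gap 0.0394
shift [0.0005, 0.0001, 0.0009] turn [-0.0002, -0.0022, -0.0014]
```

View pics/side20.png

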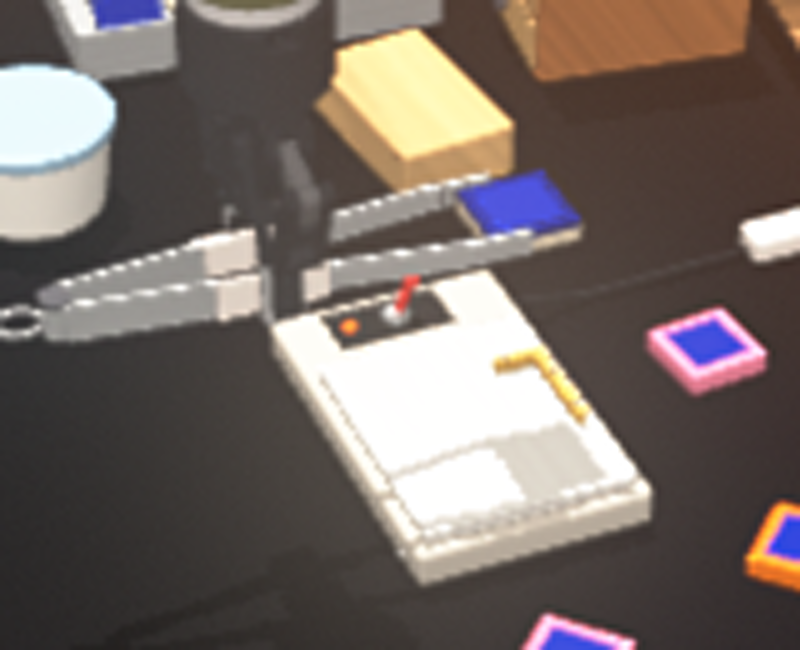

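View pics/wrist20.png

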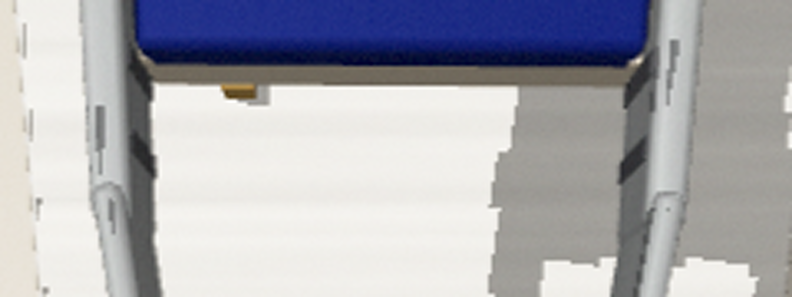

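View pics/top20.png

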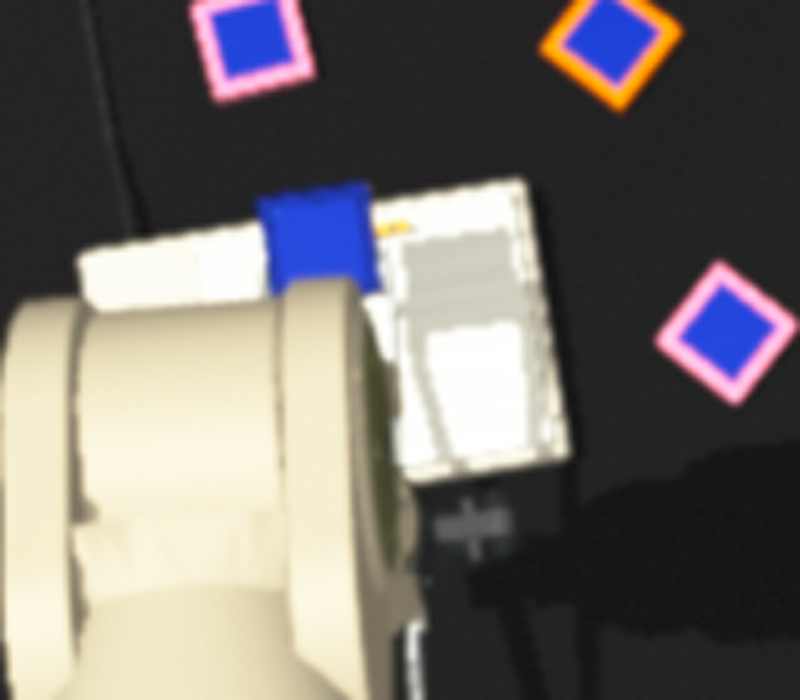

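Call:
drive_tool(moves=[[[0,0,0,0,-0.002,-0.001,165],[0,0,0,0,-0.002,-0.001,165],[0,0,0,0,-0.002,-0.001,165],[0,0,0,0,-0.002,-0.001,165],[0,0,0,0,-0.002,-0.001,165]]])

```text
clock: 22.32
tcp_pos: [0.5298, 0.109, 0.1413]
orientation: [-0.05, -0.705, -0.049, 0.706]
wrist_force: [-1.3, -0.0, -2.0]
finger_gap: 0.0393
```

Run:
```python
from h import *
s=st(); go(w2w([-.112,.0056,.142]),.14,s); im=cams.read_camera("wrist"); o=cv2.imread("pics/wrist20full.png")
print("jaw zone diff", np.abs(im[0:30,240:400].astype(int)-o[0:30,240:400]).mean())
X=cams.read_camera("side"); cv2.imwrite("pics/side21.png",X)
print(env.hand_in())
```

```text
t 22.32 tcp [0.5298 0.109  0.1413] yaw 0.1398 F [-1.26 -0.02 -2.04] gap 0.0393
shift [-0.0007, 0.0001, 0.0007] turn [-0.0002, 0.0008, -0.0003]
jaw zone diff 5.159236111111111
the job is handed in; nothing more can be done
None
```

I handed the job in at about 22.5 s on the clock, with the tile held in the tongs about 11 cm above the plate. No verdict is reported.

**What I did**
- I took the tongs from their rest and pushed the tile back with both tips until it met the back stop, where the force rose to about 6 N.
- I then slid it sideways against the side stop, where the force was about 3 N, and pressed it against the back stop again.
- I put the open jaws either side of the tile, closed them with a 35 N squeeze, and raised it straight up by about 114 mm.

**Last checks**
- **Home position:** just before the lift the tile's centre measured (23.8, 6.0) mm in the warmer's frame, against (24, 6) fully home. Its yaw was about 0°.
- **Level and square:** the close wrist-camera view matched the one taken before the lift, so the tile had not shifted in the jaws. The tool was level to about 0.001 rad.
- **Grip:** the finger opening stayed at 39.3 mm.
- **Everything else:** the top and side pictures during the lift showed the switch still leaning to the back and nothing near the warmer moved. I did not check the things at the far right again at the end.

**Checks that disagreed**
- The side camera put the jaws about 5 mm lower than the wrist camera did. I settled this by watching for contact force, and found none on the plate.
- The top and wrist cameras disagreed by 2 to 4 mm on how the jaws were centred. I went by the wrist view for the grasp.
- The tongs turned by up to about 0.03 rad in the gripper during the side push. They came back into line when closed on the tile.

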